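# Clip down a housing cover and trace its seam with a leak probe

## Task

Push each hairpin clip lying on the desk sideways onto a stud of its own on the housing's cover until it snaps home; if there are only two clips, use the left and right studs and leave the middle one bare. Then take the leak probe from its stand and guide its tip slowly (about 20 mm/s) and lightly in the seam groove, starting at the front left corner, along the left side to the rear left corner and on along the rear to the rear right corner. Hang the probe back in its stand upright by its collar, leave all clips snapped home and do not push the tape roll or the jar about.

Things in the scene. Friction and masses are not known exactly. Their poses are not given: they have to be found in the camera images.
- clip1: hairpin clip lying flat, 98 x 52 x 54 mm, 0.14 kg: black grip block with an upright tab, two sprung wire legs. All three are alike; None = absent. Origin on the underside, in the eye where the stud's shank sits when home; +x along the legs to the open mouth, z up. Tab to hold: x -59 to -33 mm, 14 mm thick in y, z 10 to 54 mm. Block: x -64 to -30 mm, 40 mm wide, z 0 to 10 mm.
- clip2: hairpin clip as clip1, same frame. Legs: 8 mm steel wires, z 0 to 8 mm, bent in to a neck 10 mm wide at x = +9.5 mm, flaring to a mouth 38 mm wide between the wires at x = +32 mm; behind the eye a tongue stops the shank at x = -9 mm. May be absent (None).
- clip3: hairpin clip as clip1, same frame. The legs swing outward on springs: pushing the neck of a clip over a shank takes about 8 to 12 N, pulling it off somewhat less; in the eye the shank has about 1 mm of play. May be absent (None).
- housing: fixed sealed housing, 210 (x) x 280 (y) x 56 mm; origin under its centre, x to its rear (away from the robot), y to its left. Rim and grey cover, tops at z = 56 mm, with a groove 10 mm wide and 5 mm deep all round between them (dark floor at z = 51 mm), centre lines at x = +-88 mm and y = +-123 mm: the seam. The cover spans x +-83, y +-118 mm.
- stud1 (a point): foot of the left steel stud, on the cover's top face; orientation as the housing. Shank 16 mm in diameter, 15 mm high under a head 23 mm in diameter whose top is 22 mm above the cover, so a clip goes on only from the side, on or just above the cover; the front (-x of the housing) is the clear side. Studs are 78 mm apart.
- stud2 (a point): foot of the middle steel stud, on the cover's top face; orientation as the housing. Shank 16 mm in diameter, 15 mm high under a head 23 mm in diameter whose top is 22 mm above the cover, so a clip goes on only from the side, on or just above the cover; the front (-x of the housing) is the clear side. Studs are 78 mm apart.
- stud3 (a point): foot of the right steel stud, on the cover's top face; orientation as the housing. Shank 16 mm in diameter, 15 mm high under a head 23 mm in diameter whose top is 22 mm above the cover, so a clip goes on only from the side, on or just above the cover; the front (-x of the housing) is the clear side. Studs are 78 mm apart.
- seam1 (a point): point 1 of 8 of the seam to trace, at the front left corner: on the centre line of the groove, on its floor, 5 mm below the cover's top face.
- seam2 (a point): point 2 of 8 of the seam to trace, a third of the way along the left side: on the centre line of the groove, on its floor, 5 mm below the cover's top face.
- seam3 (a point): point 3 of 8 of the seam to trace, two thirds along the left side: on the centre line of the groove, on its floor, 5 mm below the cover's top face.
- seam4 (a point): point 4 of 8 of the seam to trace, at the rear left corner: on the centre line of the groove, on its floor, 5 mm below the cover's top face.
- seam5 (a point): point 5 of 8 of the seam to trace, a quarter of the way along the rear: on the centre line of the groove, on its floor, 5 mm below the cover's top face.
- seam6 (a point): point 6 of 8 of the seam to trace, halfway along the rear: on the centre line of the groove, on its floor, 5 mm below the cover's top face.
- seam7 (a point): point 7 of 8 of the seam to trace, three quarters along the rear: on the centre line of the groove, on its floor, 5 mm below the cover's top face.
- seam8 (a point): point 8 of 8 of the seam to trace, at the rear right corner: on the centre line of the groove, on its floor, 5 mm below the cover's top face.
- probe: leak detector probe, hanging upright in its stand: grey square head 22 x 22 mm, from 7 to 55 mm above the origin, black collar 40 mm across and 7 mm thick, steel shaft 12 mm narrowing to a tip 5.6 mm thick, 105 mm below the origin. Origin: centre of the collar's underside; z up along the shaft, x and y along the head's faces. 0.12 kg.
- probe_tip (a point): tip of the probe, 105 mm below the probe's origin on its axis.
- stand: fixed probe stand, 100 x 85 x 120 mm, origin on the desk under the seat; a fork of two prongs (slot 24 mm wide, along its x axis, open to -x, 61 mm deep), its column behind at x = +33 to +47 mm.
- stand_seat (a point): seat of the fork: on the prongs' upper face, 120 mm above the desk, where the probe's origin rests when it hangs by its collar.
- tape: roll of blue tape lying flat near the clips, 68 mm across, 24 mm high; a bystander.
- jar: small screw jar with a green lid behind the housing, 52 mm across, 54 mm high; a bystander.
Mind the look-alikes: they are no part of the job. What is shaped like the clip2 but purple is not meant.

How it is judged:
On the way, in this order (a step that is already met when the one before it is completed fails the run):
1. every hairpin clip there is has been snapped home on a stud of its own, with the left and right studs taken (((horizontal distance between clip1 and stud1 below 0.004 m and z of clip1 in the frame of stud1 between -0.004 and 0.006 m) or (horizontal distance between clip1 and stud2 below 0.004 m and z of clip1 in the frame of stud2 between -0.004 and 0.006 m) or (horizontal distance between clip1 and stud3 below 0.004 m and z of clip1 in the frame of stud3 between -0.004 and 0.006 m)) and ((horizontal distance between clip2 and stud1 below 0.004 m and z of clip2 in the frame of stud1 between -0.004 and 0.006 m) or (horizontal distance between clip2 and stud2 below 0.004 m and z of clip2 in the frame of stud2 between -0.004 and 0.006 m) or (horizontal distance between clip2 and stud3 below 0.004 m and z of clip2 in the frame of stud3 between -0.004 and 0.006 m)) and ((horizontal distance between clip3 and stud1 below 0.004 m and z of clip3 in the frame of stud1 between -0.004 and 0.006 m) or (horizontal distance between clip3 and stud2 below 0.004 m and z of clip3 in the frame of stud2 between -0.004 and 0.006 m) or (horizontal distance between clip3 and stud3 below 0.004 m and z of clip3 in the frame of stud3 between -0.004 and 0.006 m)) and ((horizontal distance between clip1 and stud1 below 0.004 m and z of clip1 in the frame of stud1 between -0.004 and 0.006 m) or (horizontal distance between clip2 and stud1 below 0.004 m and z of clip2 in the frame of stud1 between -0.004 and 0.006 m) or (horizontal distance between clip3 and stud1 below 0.004 m and z of clip3 in the frame of stud1 between -0.004 and 0.006 m)) and ((horizontal distance between clip1 and stud3 below 0.004 m and z of clip1 in the frame of stud3 between -0.004 and 0.006 m) or (horizontal distance between clip2 and stud3 below 0.004 m and z of clip2 in the frame of stud3 between -0.004 and 0.006 m) or (horizontal distance between clip3 and stud3 below 0.004 m and z of clip3 in the frame of stud3 between -0.004 and 0.006 m))), for 0.3 s.
2. the probe's tip is at the seam, at the front left corner, within 7 mm (distance between probe_tip and seam1 below 0.007 m), for 0.2 s.
3. the probe's tip is at the seam, a third of the way along the left side, within 7 mm (distance between probe_tip and seam2 below 0.007 m), for 0.2 s.
4. the probe's tip is at the seam, two thirds along the left side, within 7 mm (distance between probe_tip and seam3 below 0.007 m), for 0.2 s.
5. the probe's tip is at the seam, at the rear left corner, within 7 mm (distance between probe_tip and seam4 below 0.007 m), for 0.2 s.
6. the probe's tip is at the seam, a quarter of the way along the rear, within 7 mm (distance between probe_tip and seam5 below 0.007 m), for 0.2 s.
7. the probe's tip is at the seam, halfway along the rear, within 7 mm (distance between probe_tip and seam6 below 0.007 m), for 0.2 s.
8. the probe's tip is at the seam, three quarters along the rear, within 7 mm (distance between probe_tip and seam7 below 0.007 m), for 0.2 s.
9. the probe's tip is at the seam, at the rear right corner, within 7 mm (distance between probe_tip and seam8 below 0.007 m), for 0.2 s.
At the end, for the whole second after the job is handed in: Each clip present has its eye within 4 mm of a stud's axis and lies on the cover (within 6 mm), the left and right studs both carry a clip, the probe hangs upright (within 0.12 rad) in the fork with its collar on the prongs (within 5 mm in height, 12 mm sideways), and all is at rest (all of step 1 and horizontal distance between probe and stand_seat below 0.012 m and z of probe in the frame of stand_seat between -0.004 and 0.005 m and angle between probe's own z axis and vertical below 0.12 rad and linear speed of each of clip1, clip2, clip3, probe below 0.02 m/s); the robot touches nothing.
It fails at once if the tape roll or the jar is pushed more than 3 cm (distance of any of tape, jar from where it was at the start of the episode above 0.03 m).
It fails at once if the probe is pressed on the housing with more than 20 N (contact force between probe and housing above 20 N).
Of clip1, clip2, clip3 only 2 to 3 are there at a start; the rules pass over those that are not, and their reading is None.
At some moment in a run one of clip1, clip2, clip3 may be knocked a few centimetres aside while the robot is not near it.
It also fails if it takes over 208 s, if anything falls off the work surface, if the arm or the gripper's body presses on something with over 40 N, if the wrist force passes 120 N, or if a joint passes its speed limit or range.

## Robot

A 6-joint arm with a two-finger parallel gripper is mounted at the origin on a cart in front of the work surface, level with it; the furniture and walls round the work are solid. World frame = base frame: x ahead of the robot, y to its left, z up, the work surface at z = 0. Lengths are in m, angles in rad, forces in N, time in s.
With the tool pointing down it reaches from about 0.425 to 0.95 m from the base axis. Payload 14.7 kg.
Tool frame: the origin (TCP) lies at the very end of the fingers, on their centre line; the grasp point (between the pads) lies 19 mm behind it (ctrl.hold_point_z is the distance from the TCP to the grasp point, in m); z points along the fingers, y is the line along which they close (so a half turn about z gives the same grasp; the last joint's range is limited). The gripper opens to 85 mm and grips with 20 to 120 N. Pads are 22 mm wide; open, the fingers measure 114 mm over their backs; the gripper's body (76 mm by 85 mm) begins 54 mm behind the grasp point. The pads swing forward as they close: fully open they stand 13 mm farther back than shut.
Start: joints at [-1.296, 0.48, 1.596, -0, 1.065, -0.047], TCP at [0.206, -0.617, 0.231] pointing down, gripper open.
Joint ranges: [-2.75, 2.75], [-0.82, 2.05], [0.23, 2.67], [-1.56, 4.7], [0.09, 2.69], [-2.92, 2.92]. Speed limits (rad/s): [1.89, 1.89, 2.39, 3.01, 3.01, 3.01].

## Interface

Orientations are given as [roll, pitch, yaw] about the fixed x, y, z axes, in that order (R = Rz(yaw) Ry(pitch) Rx(roll)).
In Python, from workcell import ctrl, camera, recognise, silhouettes, landmark_of gives the robot as it stands.
- The arm moves only by the tool carry_out, never from a script. Its argument "commands" is a list of rows, each a list of 5 numbers: the shift along the tool's x, y, z in cm, then the turn about the tool's z in rad, then the finger opening in cm, from 0 to 8.54. In form: [[x, y, z, spin, hand], ...]. A call has 1 to 10 rows; each row shifts and turns the commanded pose from where the row before left it, along the tool's axes as they then stand; what a row does not reach is not made up. A row lasts 1/12 s, in which the tool goes at most 41.7 mm and 7.16 degrees, less where a joint would pass 70% of its speed; a pose out of reach is approached as far as the arm can. A call with a gripper value outside its range is refused whole. The fingers move at their own pace and stop on an object; the grip force is fixed at half the most. Time passes only in rows, so rows that do not move let the fingers close. It gives the time, the measured TCP pose, the force, the opening and the grip force at its end, in the units of the state.
- ctrl.state(): the state, without advancing time (a new reading comes with each control period).
- camera(name): name is "side" or "top" or "wrist"; returns a dict with "color" (480x640x3 uint8, red, green, blue), "fx", "fy", "cx", "cy" (pixels), "R" (3x3) and "t" (3): a world point X has camera coordinates R X + t; the wrist camera has in their place "tool_from_camera" (4x4, takes a point from camera to tool coordinates, whose origin is the TCP and whose axes are the flange's). Camera axes: x right, y down, z forward; pixel columns grow to the right and rows downward; lengths in m; the calibration is good to about 2 mm. A picture is of the moment at which its call begins: read the wrist's pose just before it. There is no depth.
- ctrl.job_done(): hands the job in; it is judged then, once.
Trained networks look in a picture, given as the dict that the camera call returned (one of the last four; its "shot" number tells which), for a name from the list of things; names that differ only in an ending like _2 or _b are one class to them, and where a whole thing is asked for, a point or a joint stands for the part that bears it (a point fixed in the world has none). Each returns a list of dicts, best first, with "p" (0 to 1); they miss things now and then, are a little off and sometimes report something else, mostly with a low value. They report only what shows in the picture. A call takes as long as a camera call. They do not tell look-alikes from the thing itself.
- recognise(query, picture): "location" ([x, y, z] in m, in world coordinates, good to about 4 mm: the middle of the surface that is visible of it).
- silhouettes(query, picture): "pixels" (480x640 bool, what is visible of it).
- landmark_of(query, picture): "location" ([x, y, z] in m, in world coordinates, good to about 4 mm: a listed point, or the origin of a listed thing).
The state is a dict: "time_s": time; "joint_positions": joint angles; "qvel": joint speeds; "effort": joint torques, N m; "eef_pos": TCP position; "orientation": TCP orientation; "ft_force": force on the tool from outside, world axes, zero at the start; "wrist_torque": the same for the moment, N m; "opening": opening from 0.0 (shut) to 1.0 (fully open); "gripper_force": force on a finger pad.
Only numpy, scipy, OpenCV 4.12 (cv2) and the standard library are available. Lean on these libraries where they do the work, as an engineer would, in place of code of your own. Each camera call takes 0.05 s, during which the arm holds its last target. There are 200 camera calls.

## Working session

There is one attempt and no reset: what is moved stays moved. The work goes in short steps, Python scripts to look and compute and a tool call to move; the robot and the scene stay as the last step left them, time stands still between calls to the robot, and variables do not carry over. Pictures are saved under pics/ and viewed, at most 15 in all, crops included, and the job is handed in when it is done.

Besides the shell and the picture viewer there is one more tool, called after "Request:" by a JSON object that holds its "method" and its "body". carry_out: Moves the arm, as the interface text tells. Its arguments: {"type":"object","properties":{"commands":{"type":"array","items":{"type":"array","items":{"type":"number"}}}},"required":["commands"]}

```bash
mkdir -p pics; ls
python3 - <<'E'
from workcell import ctrl,camera,recognise,silhouettes,landmark_of
import cv2,numpy as np
s=ctrl.state();print({k:np.round(v,3).tolist() for k,v in s.items()})
for n in ("top","side"):
    p=camera(n);cv2.imwrite(f"pics/{n}0.png",p["color"][:,:,::-1])
    for q in ("clip1","stud1","stud2","stud3","housing","seam1","seam4","seam8","probe","stand_seat","stand","tape","jar"):
        try: print(n,q,[(round(float(r["p"]),2),np.round(r["location"],3).tolist()) for r in landmark_of(q,p)[:5]])
        except Exception as e: print(q,e)
E
```

```text
pics
{'time_s': 0.0, 'joint_positions': [-1.296, 0.481, 1.597, 0.0, 1.065, -0.047], 'qvel': [0.0, -0.002, 0.002, 0.0, -0.0, -0.0], 'effort': [0.004, -95.064, -43.018, 0.0, 0.012, 0.0], 'eef_pos': [0.205, -0.616, 0.231], 'orientation': [-3.14, -0.0, 0.322], 'ft_force': [-1.13, 0.427, -0.274], 'wrist_torque': [0.015, -0.02, 0.035], 'gripper_force': 0.0, 'opening': 1.006}
top clip1 [(0.85, [0.528, -0.194, -0.001]), (0.73, [0.658, -0.3, -0.003]), (0.64, [0.546, -0.368, 0.004]), (0.55, [0.3, 0.235, 0.001])]
top stud1 [(0.77, [0.563, -0.01, 0.051]), (0.7, [0.62, 0.065, 0.052]), (0.67, [0.572, 0.144, 0.057]), (0.58, [0.566, 0.066, 0.059])]
top stud2 [(0.77, [0.563, -0.01, 0.051]), (0.7, [0.62, 0.065, 0.052]), (0.67, [0.572, 0.144, 0.057]), (0.58, [0.566, 0.066, 0.059])]
top stud3 [(0.77, [0.563, -0.01, 0.051]), (0.7, [0.62, 0.065, 0.052]), (0.67, [0.572, 0.144, 0.057]), (0.58, [0.566, 0.066, 0.059])]
top housing [(0.74, [0.464, 0.363, 0.121]), (0.72, [0.532, 0.069, 0.002])]
top seam1 [(0.91, [0.564, 0.186, 0.05]), (0.91, [0.626, 0.188, 0.048]), (0.86, [0.627, 0.122, 0.05]), (0.81, [0.617, 0
[... 1146 characters left out ...]
36, 0.069, 0.001])]
side seam1 [(0.95, [0.622, 0.066, 0.053]), (0.86, [0.617, 0.008, 0.043]), (0.81, [0.624, 0.129, 0.052]), (0.79, [0.57, 0.194, 0.056]), (0.77, [0.45, 0.194, 0.049])]
side seam4 [(0.95, [0.622, 0.066, 0.053]), (0.86, [0.617, 0.008, 0.043]), (0.81, [0.624, 0.129, 0.052]), (0.79, [0.57, 0.194, 0.056]), (0.77, [0.45, 0.194, 0.049])]
side seam8 [(0.95, [0.622, 0.066, 0.053]), (0.86, [0.617, 0.008, 0.043]), (0.81, [0.624, 0.129, 0.052]), (0.79, [0.57, 0.194, 0.056]), (0.77, [0.45, 0.194, 0.049])]
side probe [(0.8, [0.464, 0.358, 0.127]), (0.61, [0.624, 0.127, 0.052])]
side stand_seat [(0.7, [0.463, 0.352, 0.12])]
side stand [(0.59, [0.461, 0.36, 0.002])]
side tape []
side jar []
```

View pics/top0.png

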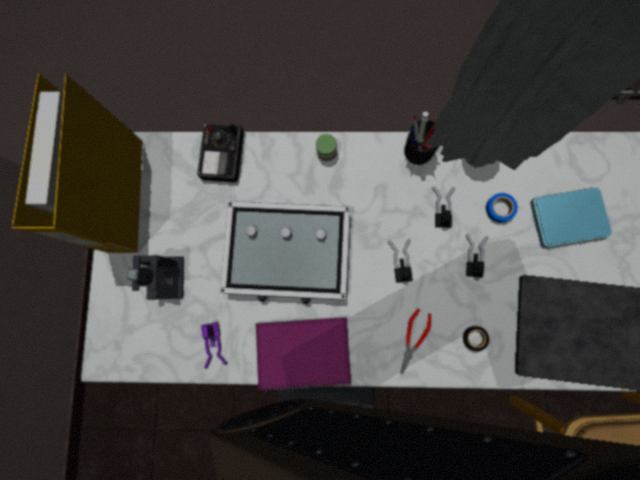

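View pics/side0.png

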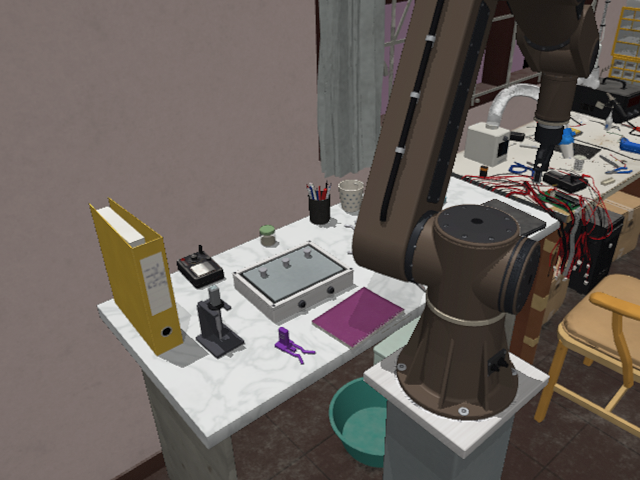

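The top view shows three black clips at pixels (443,212), (402,265) and (476,260). They have grey wire legs and a black grip block, so they fit the description. The purple look-alike at (212,340) has the wrong colour and is excluded. The housing is at (287,250), the stand with the probe at (158,277), the blue tape at (502,207) and the jar at (326,147). I'll confirm the clips in a wrist close-up from above them.

Request:
{"method": "carry_out", "body": {"commands": [[0, 0, 0, 0.107, 8.5], [0, 0, 0, 0.107, 8.5], [0, 0, 0, 0.108, 8.5], [1.85, -2.04, -0.63, 0, 8.5], [1.85, -2.04, -0.63, 0, 8.5], [1.85, -2.04, -0.63, 0, 8.5], [1.85, -2.04, -0.63, 0, 8.5], [1.85, -2.04, -0.63, 0, 8.5], [1.85, -2.04, -0.63, 0, 8.5], [1.85, -2.04, -0.63, 0, 8.5]]}}

```text
time_s: 2.23
eef_pos: [0.3359, -0.4728, 0.2758]
orientation: [3.141, -0.0, -0.0]
ft_force: [0.4, -0.3, -0.0]
opening: 0.993
gripper_force: 0.0
```

Request:
{"method": "carry_out", "body": {"commands": [[1.85, -2.04, -0.63, 0, 8.5], [1.85, -2.04, -0.63, 0, 8.5], [1.85, -2.04, -0.63, 0, 8.5], [1.85, -2.04, -0.63, 0, 8.5], [1.85, -2.04, -0.63, 0, 8.5], [1.85, -2.04, -0.63, 0, 8.5], [1.85, -2.04, -0.63, 0, 8.5], [1.85, -2.04, -0.63, 0, 8.5], [1.85, -2.04, -0.63, 0, 8.5], [0, 0, 0, 0, 8.5]]}}

```text
time_s: 3.07
eef_pos: [0.5047, -0.2873, 0.3334]
orientation: [-3.142, -0.003, 0.002]
ft_force: [-0.6, 0.6, -1.3]
opening: 0.996
gripper_force: 0.0
```

```bash
cat > h.py <<'E'
from workcell import ctrl,camera,recognise,silhouettes,landmark_of
import cv2,numpy as np
from scipy.spatial.transform import Rotation as Ro
def wpose():
    s=ctrl.state();T=np.eye(4);T[:3,:3]=Ro.from_euler('xyz',s["orientation"]).as_matrix();T[:3,3]=s["eef_pos"];return s,T
def shot(n):
    s,T=wpose();p=camera(n)
    if n=="wrist": W=T@p["tool_from_camera"]
    else:
        W=np.eye(4);W[:3,:3]=np.array(p["R"]).T;W[:3,3]=-W[:3,:3]@np.array(p["t"])
    p["W"]=W;return s,p
def ray(p,u,v,z):
    d=p["W"][:3,:3]@np.array([(u-p["cx"])/p["fx"],(v-p["cy"])/p["fy"],1]);o=p["W"][:3,3]
    return o+d*(z-o[2])/d[2]
def proj(p,X):
    c=np.linalg.inv(p["W"])@np.append(X,1);return p["fx"]*c[0]/c[2]+p["cx"],p["fy"]*c[1]/c[2]+p["cy"]
def save(p,n): cv2.imwrite("pics/"+n,p["color"][:,:,::-1])
def show(qs,p,f=landmark_of,k=6):
    for q in qs: print(q,[(round(float(r["p"]),2),np.round(r["location"],3).tolist(),np.round(proj(p,r["location"])).tolist()) for r in f(q,p)[:k]])
E
python3 - <<'E'
from h import *
s,p=shot("wrist");print(s["time_s"],np.round(s["eef_pos"],3),np.round(s["orientation"],3),np.round(p["W"],3).tolist(),p["fx"])
save(p,"w1.png");show(["clip1"],p);show(["clip1","tape"],p,recognise)
E
```

```text
3.0667 [ 0.505 -0.287  0.333] [-3.142e+00 -3.000e-03  2.000e-03] [[0.002, -0.948, -0.319, 0.587], [-1.0, -0.002, -0.001, -0.287], [0.001, 0.319, -0.948, 0.476], [0.0, 0.0, 0.0, 1.0]] 337.55656757557017
clip1 [(0.9, [0.529, -0.199, 0.001], [253.0, 169.0]), (0.75, [0.659, -0.296, -0.003], [323.0, 66.0]), (0.56, [0.544, -0.373, -0.001], [379.0, 158.0])]
clip1 [(0.83, [0.504, -0.204, 0.013], [256.0, 189.0]), (0.75, [0.628, -0.295, 0.006], [323.0, 91.0]), (0.74, [0.53, 0.008, 0.056], [77.0, 173.0]), (0.63, [0.512, -0.361, 0.007], [370.0, 182.0]), (0.41, [0.285, 0.211, 0.01], [3.0, 324.0])]
tape [(0.82, [0.644, -0.431, 0.026], [435.0, 76.0])]
```

View pics/w1.png

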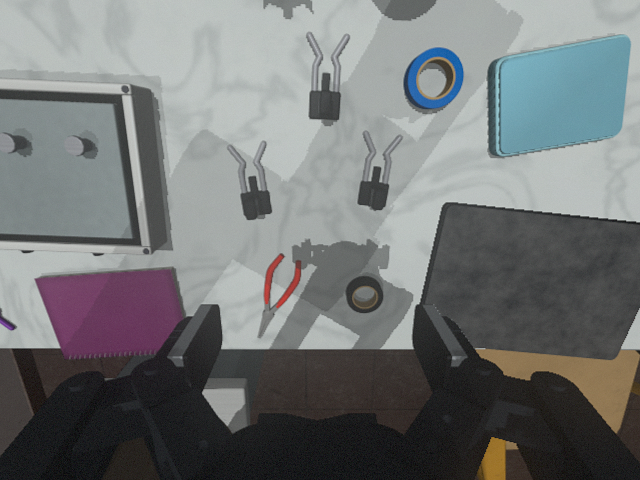

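The wrist view confirms three black clips at pixels (255,185), (325,90) and (375,175), with open mouths pointing away from the robot. The blue tape is at (434,78). Next I'll fit the clip poses from their silhouettes.

```bash
cat >> h.py <<'E'
from scipy.optimize import minimize
def _hull(p,P,m): 
    q=np.array([proj(p,x) for x in P],np.float32);cv2.fillConvexPoly(m,cv2.convexHull(np.round(q*16).astype(np.int32)),1,shift=4)
def box(a,b): return [[x,y,z] for x in (a[0],b[0]) for y in (a[1],b[1]) for z in (a[2],b[2])]
LEG=[(-30,12.5),(0,13),(9.5,9),(32,23)]
def clipmask(p,x,y,yaw,z0=0):
    m=np.zeros((480,640),np.uint8);R=Ro.from_euler('z',yaw).as_matrix();t=np.array([x,y,z0])
    f=lambda P:[R@(np.array(q)/1000)+t for q in P]
    _hull(p,f(box((-64,-20,0),(-30,20,10))),m);_hull(p,f(box((-59,-7,10),(-33,7,54))),m)
    for s in(1,-1):
        for (xa,ya),(xb,yb) in zip(LEG,LEG[1:]):
            _hull(p,f([[X,s*Y+w,Z] for X,Y in((xa,ya),(xb,yb)) for w in(-4,4) for Z in(0.5,7.5)]),m)
    return m
def fitclip(p,mask,x,y,yaw=0,z0=0):
    g=lambda a:cv2.GaussianBlur(a.astype(np.float32),(0,0),1.5)
    M=g(mask);c=lambda v:np.abs(g(clipmask(p,x+v[0],y+v[1],yaw+v[2]*20,z0))-M).sum()
    r=min((minimize(c,[0,0,k],method="Nelder-Mead",options=dict(initial_simplex=[[0,0,k],[.008,0,k],[0,.008,k],[0,0,k+.008]],xatol=1e-4,fatol=.5)) for k in(-.01,0.,.01)),key=lambda r:r.fun)
    return x+r.x[0],y+r.x[1],yaw+20*r.x[2],r.fun/M.sum()
def clips(p,z0=0):
    L=landmark_of("clip1",p);out=[]
    for s in silhouettes("clip1",p)[:6]:
        m=s["pixels"]
        if m.sum()<150: continue
        v,u=np.nonzero(m);c=ray(p,u.mean(),v.mean(),z0+.012)
        out.append(np.round(fitclip(p,m,c[0]+.025,c[1],0,z0),4).tolist()+[round(float(s["p"]),2),int(m.sum()),np.round([u.mean(),v.mean()]).tolist()])
    return out
E
python3 - <<'E'
from h import *
s,p=shot("wrist")
for c in clips(p): print(c)
E
```

```text
[0.5302, -0.1948, 0.1215, 0.189, 0.85, 1496, [249.0, 182.0]]
[0.6594, -0.2987, -0.0418, 0.14, 0.69, 1935, [322.0, 79.0]]
[0.5442, -0.371, -0.1106, 0.2016, 0.56, 1469, [373.0, 173.0]]
[0.6725, -0.4319, 0.1537, 0.9924, 0.37, 2195, [432.0, 73.0]]
[0.606, 0.0711, -0.2285, 0.8971, 0.23, 26667, [77.0, 165.0]]
```

Request:
{"method": "carry_out", "body": {"commands": [[-0.67, -2.9, 0, 0, 8.5], [-0.67, -2.9, 0, 0, 8.5], [-0.67, -2.9, 0, 0, 8.5], [0, 0, 0, -0.12, 8.5], [0, 0, 3.5, 0, 8.5], [0, 0, 3.5, 0, 8.5], [0, 0, 3.5, 0, 8.5], [0, 0, 3.5, 0, 8.5], [0, 0, 3.5, 0, 8.5], [0, 0, 3.5, 0, 8.5]]}}

```text
time_s: 4.25
eef_pos: [0.4811, -0.2038, 0.1207]
orientation: [3.141, -0.0, 0.119]
ft_force: [-0.1, -0.6, -0.4]
opening: 0.996
gripper_force: 0.0
```

Request:
{"method": "carry_out", "body": {"commands": [[0, 0, 3.0, 0, 8.5], [0, 0, 3, 0, 8.5], [0, 0, 2.5, 0, 8.5], [0, 0, 1.0, 0, 8.5], [0, 0, 0.6, 0, 8.5], [0, 0, 0.5, 0, 8.5], [0, 0, 0, 0, 8.5]]}}

```text
time_s: 4.83
eef_pos: [0.4818, -0.2036, 0.0163]
orientation: [3.141, -0.0, 0.119]
ft_force: [0.1, -0.4, 0.4]
opening: 0.999
gripper_force: 0.0
```

Request:
{"method": "carry_out", "body": {"commands": [[0.25, -0.3, 0, 0, 8.5], [0, 0, 0, 0, 4], [0, 0, 0, 0, 0], [0, 0, 0, 0, 0], [0, 0, 0, 0, 0], [0, 0, 0, 0, 0], [0, 0, 0, 0, 0], [0, 0, 0, 0, 0], [0, 0, 0, 0, 0], [0, 0, 0, 0, 0]]}}

```text
time_s: 5.67
eef_pos: [0.4838, -0.2001, 0.0163]
orientation: [3.141, -0.0, 0.12]
ft_force: [-0.5, 0.2, 5.2]
opening: 0.152
gripper_force: 58.4
```

Request:
{"method": "carry_out", "body": {"commands": [[0, 0, -1, 0, 0], [0, 0, -2, 0, 0], [0, 0, -3, 0, 0], [0, 0, -3, 0, 0], [0, 0, -3, 0, 0], [0, 0, -3, 0, 0], [0, 0, -3, 0, 0], [0, 0, 0, 0.12, 0], [0, 0, 0, 0.06, 0], [0, 0, 0, 0, 0]]}}

```text
time_s: 6.5
eef_pos: [0.4837, -0.2, 0.1973]
orientation: [3.141, -0.001, -0.063]
ft_force: [-0.1, 0.1, -1.9]
opening: 0.157
gripper_force: 58.6
```

Request:
{"method": "carry_out", "body": {"commands": [[-0.62, -3.09, -0.66, 0, 0], [-0.62, -3.09, -0.66, 0, 0], [-0.62, -3.09, -0.66, 0, 0], [-0.62, -3.09, -0.66, 0, 0], [-0.62, -3.09, -0.66, 0, 0], [-0.62, -3.09, -0.66, 0, 0], [-0.62, -3.09, -0.66, 0, 0], [-0.62, -3.09, -0.66, 0, 0], [0, 0, 0, 0, 0], [0, 0, 0, 0, 0]]}}

```text
time_s: 7.33
eef_pos: [0.4486, 0.0511, 0.2492]
orientation: [-3.142, -0.0, -0.055]
ft_force: [0.0, 0.1, -1.6]
opening: 0.155
gripper_force: 59.1
```

Run:
```python
from h import *
s,p=shot("wrist");print(s["time_s"],np.round(s["eef_pos"],4),np.round(s["orientation"],3),s["opening"])
save(p,"w2.png");show(["stud1","seam1","jar"],p,k=8)
yaw=s["orientation"][2];T=s["eef_pos"];R=Ro.from_euler('z',yaw).as_matrix()
e=T+R@[.046,0,0];z0=T[2]-.0163
for m in silhouettes("clip1",p)[:3]:
    v,u=np.nonzero(m["pixels"]);print(m["p"],len(u),u.mean(),v.mean())
    f=fitclip(p,m["pixels"],e[0],e[1],yaw,z0);print(np.round(f,4), np.round(R.T@[f[0]-T[0],f[1]-T[1],0],4))
```

```text
7.3333 [0.4486 0.0511 0.2492] [-3.142 -0.    -0.055] 0.15506092473669833
stud1 [(0.76, [0.558, -0.009, 0.057], [375.0, 89.0]), (0.68, [0.569, 0.071, 0.057], [288.0, 81.0]), (0.61, [0.57, 0.145, 0.058], [206.0, 86.0])]
seam1 [(0.95, [0.619, 0.066, 0.052], [289.0, 19.0]), (0.93, [0.62, 0.126, 0.051], [220.0, 22.0]), (0.88, [0.511, 0.193, 0.053], [168.0, 155.0]), (0.85, [0.625, 0.191, 0.045], [149.0, 22.0]), (0.74, [0.616, -0.058, 0.049], [430.0, 15.0]), (0.67, [0.616, 0.007, 0.049], [356.0, 19.0]), (0.64, [0.571, 0.191, 0.049], [159.0, 88.0]), (0.61, [0.447, 0.195, 0.05], [179.0, 217.0])]
jar []
0.83 1990 171.59497487437187 299.8070351758794
[0.2066 0.1445 0.3852 1.    ] [-0.2468  0.0801  0.    ]
0.62 11322 316.8430489312842 253.13540010598834
[ 0.495   0.0483 -0.0656  0.3374] [ 0.0465 -0.0002  0.    ]
0.56 162 636.5432098765432 24.47530864197531
[0.2066 0.1445 0.3852 1.    ] [-0.2468  0.0801  0.    ]
```

View pics/w2.png

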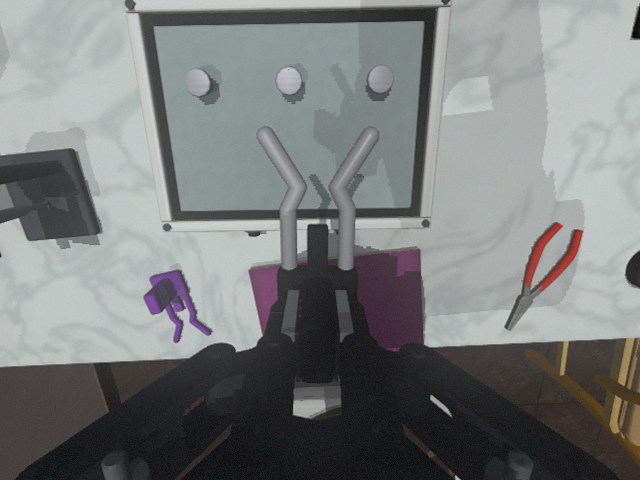

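The clip is held straight, with its legs at about (285–350, 130–270). The three stud heads are at (199,82), (289,81) and (380,79). Next I'll fit the housing pose from all the landmark hits.

Run:
```python
from h import *
from scipy.optimize import least_squares
a=lambda s:np.array(s)
SE=a([[-88,123],[-88/3,123],[88/3,123],[88,123],[88,61.5],[88,0],[88,-61.5],[88,-123]])/1000
ob=[]
s,pw=shot("wrist");_,pt=shot("top");_,ps=shot("side")
for p in(pw,pt,ps):
    for q in("stud1","seam1"):
        for r in landmark_of(q,p): 
            if r["p"]>.5: ob.append((q,r["location"][:2]))
ST0=lambda x0:a([[x0,78],[x0,0],[x0,-78]])/1000
def res(v):
    R=a([[np.cos(v[2]),-np.sin(v[2])],[np.sin(v[2]),np.cos(v[2])]]);out=[]
    S=SE@R.T+v[:2];U=ST0(v[3]*1000)@R.T+v[:2]
    for q,l in ob:
        P=S if q=="seam1" else U
        d=P-l;k=np.argmin((d**2).sum(1));out+=list(d[k])
    return out
r=least_squares(res,[.534,.069,-.06,.035],loss="soft_l1",f_scale=.004);v=r.x
print(np.round(v,4),len(ob),np.round(np.abs(res(v)).reshape(-1,2).max(1)*1000,1))
R=a([[np.cos(v[2]),-np.sin(v[2])],[np.sin(v[2]),np.cos(v[2])]])
print("studs",np.round(ST0(v[3]*1000)@R.T+v[:2],4).tolist());print("seam",np.round(SE@R.T+v[:2],4).tolist())
# stud heads by pixel in wrist picture
g=cv2.cvtColor(pw["color"],cv2.COLOR_RGB2GRAY)
for u,vv in((199,82),(289,81),(380,79)):
    print(np.round(ray(pw,u,vv,.078),4))
for (u,vv) in((150,18),(440,15),(169,215),(418,215)): print("groove px",np.round(ray(pw,u,vv,.053),4))
```

```text
[ 0.533   0.0694 -0.0319  0.0354] 25 [  2.    3.6   5.3   3.9   1.4   1.9   1.3   0.9   1.7   2.5   2.    1.2
 218.1   3.3   1.9   1.9   3.5   1.3   1.9   2.2   4.3   6.1   1.4   0.5
   1.6]
studs [[0.5709, 0.1462], [0.5684, 0.0682], [0.5659, -0.0097]]
seam [[0.449, 0.1951], [0.5076, 0.1932], [0.5663, 0.1914], [0.6249, 0.1895], [0.623, 0.128], [0.621, 0.0666], [0.619, 0.0051], [0.6171, -0.0564]]
[0.571 0.141 0.078]
[0.5671 0.0648 0.078 ]
[ 0.564 -0.012  0.078]
groove px [0.6268 0.1823 0.053 ]
groove px [ 0.6138 -0.0683  0.053 ]
groove px [0.4517 0.2013 0.053 ]
groove px [ 0.436  -0.0556  0.053 ]
```

Request:
{"method": "carry_out", "body": {"commands": [[0.93, 2.78, 0, 0, 0], [0.94, 2.78, 0, 0, 0], [0, 0, 3, 0, 0], [0, 0, 3, 0, 0], [0, 0, 3, 0, 0], [0, 0, 3, 0, 0], [0, 0, 2, 0, 0], [0, 0, 1.5, 0, 0], [0, 0, 1, 0, 0], [0, 0, 0, 0, 0]]}}

```text
time_s: 8.87
eef_pos: [0.4633, -0.0068, 0.0821]
orientation: [-3.142, 0.003, -0.06]
ft_force: [-1.8, -0.2, -1.5]
opening: 0.154
gripper_force: 59.2
```

Request:
{"method": "carry_out", "body": {"commands": [[0, 0, 0.5, 0, 0], [0, 0, 0.3, 0, 0], [0, 0, 0, 0, 0], [0, 0, 0, 0, 0]]}}

```text
time_s: 9.2
eef_pos: [0.4647, -0.0069, 0.0763]
orientation: [-3.142, -0.001, -0.06]
ft_force: [0.2, 0.5, -1.9]
opening: 0.153
gripper_force: 59.3
```

Run:
```python
from h import *
s,p=shot("wrist");print(np.round(s["eef_pos"],4),np.round(s["orientation"],3),np.round(s["ft_force"],1))
save(p,"w3.png");show(["stud1"],p,k=8)
```

```text
[ 0.4647 -0.0069  0.0763] [-3.142e+00 -1.000e-03 -6.000e-02] [ 0.2  0.5 -1.9]
stud1 [(0.97, [0.571, 0.071, 0.056], [125.0, 79.0]), (0.65, [0.561, -0.008, 0.058], [307.0, 90.0])]
```

View pics/w3.png

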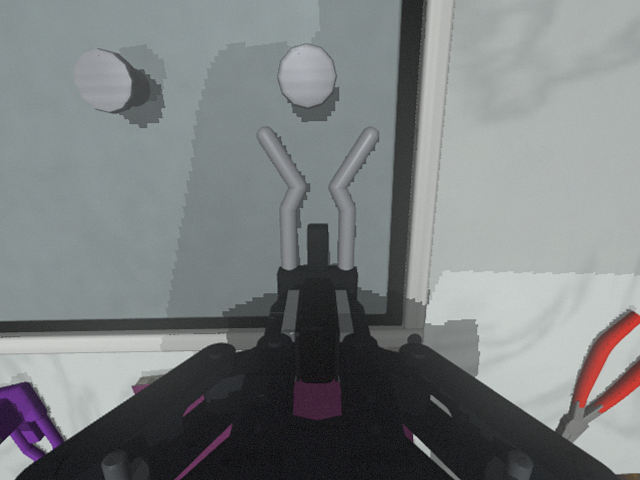

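The clip midline is at column 318 and the right stud head at (307,75). The stud therefore sits about 4 mm to the left of the clip's axis, so I'll shift the clip over and push.

Request:
{"method": "carry_out", "body": {"commands": [[0, -0.4, 0.1, 0, 0], [0, 0, 0.1, 0, 0], [1, 0, 0, 0, 0], [1, 0, 0, 0, 0], [0.8, 0, 0, 0, 0], [0.5, 0, 0, 0, 0], [0.3, 0, 0, 0, 0], [0.3, 0, 0, 0, 0], [0, 0, 0, 0, 0]]}}

```text
time_s: 10.05
eef_pos: [0.5034, -0.0052, 0.0736]
orientation: [-3.142, 0.001, -0.06]
ft_force: [-0.6, -0.6, -1.0]
opening: 0.155
gripper_force: 59.2
```

Request:
{"method": "carry_out", "body": {"commands": [[0.3, 0, 0, 0, 0], [0.3, 0, 0, 0, 0], [0.3, 0, 0, 0, 0]]}}

```text
time_s: 10.3
eef_pos: [0.5126, -0.0058, 0.0739]
orientation: [-3.142, 0.0, -0.06]
ft_force: [-1.0, 0.1, -0.8]
opening: 0.153
gripper_force: 59.2
```

Request:
{"method": "carry_out", "body": {"commands": [[0.25, 0, 0, 0, 0], [0.25, 0, 0, 0, 0], [0, 0, 0, 0, 0]]}}

```text
time_s: 10.55
eef_pos: [0.5186, -0.0062, 0.0741]
orientation: [3.142, -0.001, -0.06]
ft_force: [-0.0, 1.0, -1.5]
opening: 0.16
gripper_force: 59.3
```

Run:
```python
from h import *
s,p=shot("wrist");print(np.round(s["eef_pos"],4),np.round(s["ft_force"],1))
cv2.imwrite("pics/w4.png",cv2.resize(p["color"][40:300,200:440,::-1],None,fx=2,fy=2))
```

```text
[ 0.5186 -0.0062  0.0741] [-0.   1.  -1.5]
```

View pics/w4.png

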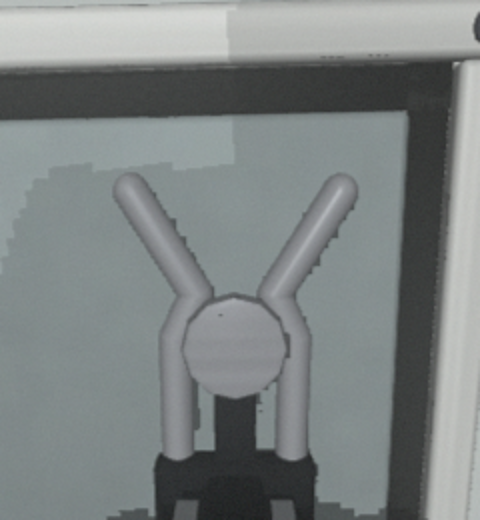

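The stud head at crop (235,345) lies inside the eye, behind the neck. I'll push a little further to feel the tongue stop.

Request:
{"method": "carry_out", "body": {"commands": [[0.15, 0, 0, 0, 0], [0, 0, 0, 0, 0]]}}

```text
time_s: 10.77
eef_pos: [0.5192, -0.0062, 0.0739]
orientation: [3.142, -0.0, -0.06]
ft_force: [-0.4, 0.6, -1.3]
opening: 0.158
gripper_force: 59.3
```

Request:
{"method": "carry_out", "body": {"commands": [[0.15, 0, 0, 0, 0], [0, 0, 0, 0, 0]]}}

```text
time_s: 10.93
eef_pos: [0.5201, -0.0062, 0.0738]
orientation: [3.142, 0.001, -0.06]
ft_force: [-3.0, 0.6, -0.3]
opening: 0.154
gripper_force: 59.6
```

Request:
{"method": "carry_out", "body": {"commands": [[0, 0, 0, 0, 5], [0, 0, 0, 0, 5], [0, 0, 0, 0, 5], [0, 0, 0, 0, 5], [0, 0, -1, 0, 5], [0, 0, -3, 0, 5], [0, 0, -4, 0, 8.5], [0, 2.8, -2, 0, 8.5], [0, 2.8, -2, 0, 8.5], [0, 2.8, -2, 0, 8.5]]}}

```text
time_s: 11.77
eef_pos: [0.5154, -0.0908, 0.2162]
orientation: [3.141, -0.001, -0.059]
ft_force: [1.1, 0.6, -0.3]
opening: 0.994
gripper_force: 0.0
```

Request:
{"method": "carry_out", "body": {"commands": [[0, 2.8, -2, 0, 8.5], [0, 2.8, -2, 0, 8.5], [0, 2.8, -2, 0, 8.5], [0, 2.8, -2, 0, 8.5], [0, 2.8, -2, 0, 8.5], [0, 2.8, -1, 0, 8.5], [0, 2.8, -1, 0, 8.5], [0, 0, 0, 0, 8.5], [0, 0, 0, 0, 8.5]]}}

```text
time_s: 12.52
eef_pos: [0.5034, -0.287, 0.335]
orientation: [3.141, -0.001, -0.062]
ft_force: [0.7, 0.2, -0.9]
opening: 0.994
gripper_force: 0.0
```

Run:
```python
from h import *
s,p=shot("wrist");print(s["time_s"],np.round(s["eef_pos"],4),np.round(s["orientation"],3),np.round(s["ft_force"],1))
for c in clips(p): print(c)
show(["clip1"],p)
```

```text
12.5167 [ 0.5034 -0.287   0.335 ] [ 3.141e+00 -1.000e-03 -6.200e-02] [ 0.7  0.2 -0.9]
[0.3484, 0.2426, 0.0353, 0.5567, 0.89, 434, [9.0, 329.0]]
[0.5441, -0.371, -0.1075, 0.1629, 0.86, 1516, [374.0, 171.0]]
[0.66, -0.298, -0.045, 0.1749, 0.7, 1725, [317.0, 83.0]]
[0.558, 0.0274, -0.0612, 0.3428, 0.66, 2433, [84.0, 181.0]]
clip1 [(0.93, [0.301, 0.235, 0.001], [6.0, 329.0]), (0.84, [0.571, -0.012, 0.061], [84.0, 153.0]), (0.82, [0.544, -0.37, -0.001], [375.0, 153.0]), (0.79, [0.659, -0.294, -0.004], [315.0, 64.0])]
```

Request:
{"method": "carry_out", "body": {"commands": [[3.7, 0.07, 0, -0.017, 8.5], [3.7, 0.07, 1, 0, 8.5], [3.7, 0.07, 2, 0, 8.5], [0, 0, 3.5, 0, 8.5], [0, 0, 3.5, 0, 8.5], [0, 0, 3.5, 0, 8.5], [0, 0, 3.5, 0, 8.5], [0, 0, 3.5, 0, 8.5], [0, 0, 3.5, 0, 8.5], [0, 0, 3, 0, 8.5]]}}

```text
time_s: 13.55
eef_pos: [0.6134, -0.2916, 0.0617]
orientation: [-3.141, 0.002, -0.042]
ft_force: [0.7, -0.4, 0.1]
opening: 0.996
gripper_force: 0.0
```

Request:
{"method": "carry_out", "body": {"commands": [[0, 0, 2.5, 0, 8.5], [0, 0, 1.5, 0, 8.5], [0, 0, 0.8, 0, 8.5], [0, 0, 0, 0, 8.5], [0, 0, 0, 0, 8.5]]}}

```text
time_s: 13.97
eef_pos: [0.6146, -0.2932, 0.0169]
orientation: [3.141, -0.001, -0.043]
ft_force: [-0.4, -0.3, 1.3]
opening: 0.992
gripper_force: 0.0
```

Request:
{"method": "carry_out", "body": {"commands": [[0, 0.3, 0, 0, 8.5], [0, 0, 0, 0, 4], [0, 0, 0, 0, 0], [0, 0, 0, 0, 0], [0, 0, 0, 0, 0], [0, 0, 0, 0, 0], [0, 0, 0, 0, 0], [0, 0, 0, 0, 0], [0, 0, 0, 0, 0], [0, 0, 0, 0, 0]]}}

```text
time_s: 14.8
eef_pos: [0.614, -0.2963, 0.0163]
orientation: [3.142, -0.0, -0.043]
ft_force: [-1.5, 0.6, 5.5]
opening: 0.157
gripper_force: 59.0
```

Request:
{"method": "carry_out", "body": {"commands": [[0, 0, -1, 0, 0], [0, 0, -2, 0, 0], [0, 0, -3, 0, 0], [0, 0, -3, 0, 0], [0, 0, -3, 0, 0], [0, 0, -3, 0, 0], [0, 0, -3, 0, 0], [-1.26, -3.39, 0, 0, 0], [-1.26, -3.39, 0, 0, 0], [-1.26, -3.39, 0, 0, 0]]}}

```text
time_s: 15.63
eef_pos: [0.5799, -0.1922, 0.197]
orientation: [3.141, -0.001, -0.044]
ft_force: [0.9, -0.5, -1.1]
opening: 0.159
gripper_force: 58.8
```

Request:
{"method": "carry_out", "body": {"commands": [[-1.26, -3.39, 0, 0, 0], [-1.26, -3.39, 0, 0, 0], [-1.26, -3.39, 0, 0, 0], [-1.26, -3.39, 0, 0, 0], [-1.26, -3.39, 0, 0, 0], [-1.26, -3.39, 0, 0, 0], [-1.26, -3.39, 0, 0, 0], [-1.26, -3.39, 0, 0, 0], [-1.26, -3.39, 0, 0, 0], [-1.26, -3.39, 0, 0, 0]]}}

```text
time_s: 16.47
eef_pos: [0.4684, 0.1526, 0.1967]
orientation: [-3.141, -0.0, -0.043]
ft_force: [0.0, 0.3, 0.3]
opening: 0.154
gripper_force: 58.8
```

Request:
{"method": "carry_out", "body": {"commands": [[0, 0, 0, 0, 0], [0, 0, 0, 0, 0], [0, 0, 2, 0, 0], [0, 0, 2, 0, 0], [0, 0, 2, 0, 0], [0, 0, 2, 0, 0], [0, 0, 2, 0, 0], [0, 0, 0, 0, 0], [0, 0, 0, 0, 0]]}}

```text
time_s: 17.22
eef_pos: [0.469, 0.1502, 0.0959]
orientation: [3.141, 0.002, -0.044]
ft_force: [0.5, -0.3, -1.3]
opening: 0.158
gripper_force: 58.9
```

```bash
cat >> h.py <<'E'
def held():
    """held clip offset and stud heads, in tool x,y"""
    s,p=shot("wrist");T=np.array(s["eef_pos"]);yaw=s["orientation"][2];R=Ro.from_euler('z',yaw).as_matrix()
    print(s["time_s"],np.round(T,4),np.round(s["orientation"],3),np.round(s["ft_force"],1),round(s["opening"],3))
    tl=lambda X:np.round((R.T@(np.array(X)-T))[:2]*[1,-1],4)
    e=T+R@[.046,0,0];z0=T[2]-.0165
    for m in silhouettes("clip1",p)[:4]:
        f=fitclip(p,m["pixels"],e[0],e[1],yaw,z0)
        if f[3]<.5: print("held eye tool",tl([f[0],f[1],0]),"yaw",round(f[2]-yaw,3),round(f[3],2))
    g=cv2.cvtColor(p["color"],cv2.COLOR_RGB2GRAY)
    for r in landmark_of("stud1",p):
        print("stud lm",np.round(r["location"],4),tl(r["location"]),round(r["p"],2))
    for m in silhouettes("stud1",p):
        v,u=np.nonzero(m["pixels"]);
        if len(u)>100:
            (cx,cy),rad=cv2.minEnclosingCircle(np.argwhere(m["pixels"])[:,::-1].astype(np.float32));print("stud sil",round(m["p"],2),round(cx),round(cy),round(rad),np.round(ray(p,u.mean(),v.mean(),.075),4),tl(ray(p,u.mean(),v.mean(),.075)))
    return s,p
E
python3 -c "
from h import *
s,p=held();save(p,'w5.png')"
```

```text
17.2167 [0.469  0.1502 0.0959] [ 3.141e+00  2.000e-03 -4.400e-02] [ 0.5 -0.3 -1.3] 0.158
held eye tool [0.0459 0.0001] yaw -0.005 0.34
stud lm [0.568  0.0677 0.0548] [0.1025 0.078 ] 0.98
stud lm [0.5678 0.1419 0.0557] [0.099  0.0039] 0.72
stud lm [ 0.5627 -0.0104  0.0581] [0.1007 0.1563] 0.55
stud sil 0.76 410 162 280 [0.5356 0.1013 0.075 ] [0.0687 0.0459]
```

Request:
{"method": "carry_out", "body": {"commands": [[0, 0.1, 1, 0, 0], [0, 0, 0.8, 0, 0], [0, 0, 0.4, 0, 0], [1, 0, 0, 0, 0], [1, 0, 0, 0, 0], [0.8, 0, 0, 0, 0], [0.5, 0, 0, 0, 0], [0.3, 0, 0, 0, 0], [0.3, 0, 0, 0, 0], [0, 0, 0, 0, 0]]}}

```text
time_s: 18.25
eef_pos: [0.5086, 0.1485, 0.0741]
orientation: [-3.141, 0.0, -0.043]
ft_force: [-0.4, 2.9, -1.4]
opening: 0.157
gripper_force: 59.1
```

Request:
{"method": "carry_out", "body": {"commands": [[0.3, 0, 0, 0, 0], [0.3, 0, 0, 0, 0], [0.3, 0, 0, 0, 0], [0.3, 0, 0, 0, 0], [0.3, 0, 0, 0, 0], [0, 0, 0, 0, 0]]}}

```text
time_s: 18.75
eef_pos: [0.5247, 0.1479, 0.0744]
orientation: [-3.141, -0.002, -0.043]
ft_force: [2.3, 2.2, -1.7]
opening: 0.155
gripper_force: 59.0
```

Request:
{"method": "carry_out", "body": {"commands": [[0.2, 0, 0, 0, 0], [0, 0, 0, 0, 0]]}}

```text
time_s: 18.92
eef_pos: [0.5259, 0.1477, 0.0742]
orientation: [-3.141, -0.001, -0.043]
ft_force: [2.8, 1.9, -1.6]
opening: 0.156
gripper_force: 59.0
```

Request:
{"method": "carry_out", "body": {"commands": [[0.2, 0, 0, 0, 0], [0, -0.1, 0, 0, 0]]}}

```text
time_s: 19.08
eef_pos: [0.5266, 0.1483, 0.0739]
orientation: [3.141, 0.002, -0.043]
ft_force: [-2.1, -2.1, -0.5]
opening: 0.158
gripper_force: 59.1
```

Request:
{"method": "carry_out", "body": {"commands": [[0.2, 0, 0, 0, 0], [0, 0, 0, 0, 0]]}}

```text
time_s: 19.25
eef_pos: [0.5269, 0.1482, 0.0737]
orientation: [3.141, 0.005, -0.043]
ft_force: [-12.8, 1.7, 5.4]
opening: 0.156
gripper_force: 60.2
```

Run:
```python
from h import *
s,p=shot("wrist");print(np.round(s["eef_pos"],4),np.round(s["ft_force"],1))
cv2.imwrite("pics/w6.png",cv2.resize(p["color"][40:300,200:440,::-1],None,fx=2,fy=2))
```

```text
[0.5269 0.1482 0.0737] [-12.8   1.7   5.4]
```

View pics/w6.png

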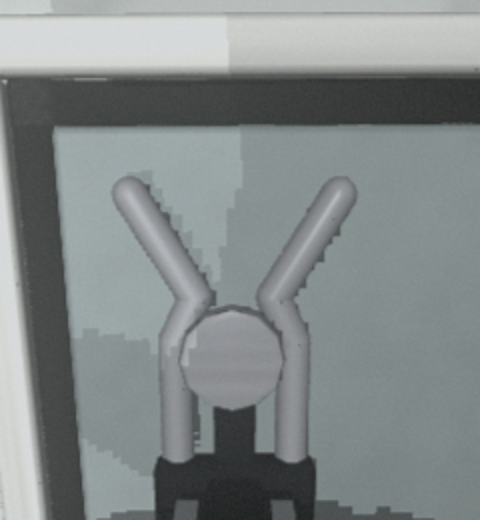

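The left stud head sits in the eye at crop (232,358), against the tongue with −12.8 N. Releasing and going for the third clip.

Request:
{"method": "carry_out", "body": {"commands": [[0, 0, 0, 0, 5], [0, 0, 0, 0, 5], [0, 0, 0, 0, 5], [0, 0, 0, 0, 5], [0, 0, -1, 0, 5], [0, 0, -3, 0, 5], [0, 0, -4, 0, 8.5], [-0.11, 3.7, -1.4, 0, 8.5], [-0.11, 3.7, -1.4, 0, 8.5], [-0.11, 3.7, -1.4, 0, 8.5]]}}

```text
time_s: 20.13
eef_pos: [0.5212, 0.037, 0.1981]
orientation: [-3.142, -0.002, -0.041]
ft_force: [0.9, 0.1, -0.4]
opening: 0.995
gripper_force: 0.0
```

Request:
{"method": "carry_out", "body": {"commands": [[-0.11, 3.7, -1.4, 0, 8.5], [-0.11, 3.7, -1.4, 0, 8.5], [-0.11, 3.7, -1.4, 0, 8.5], [-0.11, 3.7, -1.4, 0, 8.5], [-0.11, 3.7, -1.4, 0, 8.5], [-0.11, 3.7, -1.4, 0, 8.5], [-0.11, 3.7, -1.4, 0, 8.5], [-0.11, 3.7, -1.4, 0, 8.5], [-0.11, 3.7, -1.4, 0, 8.5], [-0.11, 3.7, -1.4, 0, 8.5]]}}

```text
time_s: 20.97
eef_pos: [0.4934, -0.3332, 0.3379]
orientation: [3.141, -0.001, -0.043]
ft_force: [0.8, -0.9, -0.9]
opening: 0.999
gripper_force: 0.0
```

Request:
{"method": "carry_out", "body": {"commands": [[0, 0, 0, 0, 8.5], [0, 0, 0, 0, 8.5]]}}

```text
time_s: 21.13
eef_pos: [0.4939, -0.3334, 0.3373]
orientation: [3.141, -0.001, -0.046]
ft_force: [0.3, 0.9, 0.3]
opening: 0.994
gripper_force: 0.0
```

Run:
```python
from h import *
s,p=shot("wrist");print(s["time_s"],np.round(s["eef_pos"],4),np.round(s["orientation"],3),np.round(s["ft_force"],1))
for c in clips(p): print(c)
show(["clip1"],p)
```

```text
21.1333 [ 0.4939 -0.3334  0.3373] [ 3.141e+00 -1.000e-03 -4.600e-02] [0.3 0.9 0.3]
[0.5586, 0.034, -0.0663, 0.3294, 0.83, 2601, [45.0, 171.0]]
[0.5441, -0.3712, -0.1135, 0.1771, 0.58, 1540, [341.0, 166.0]]
clip1 [(0.65, [0.567, -0.01, 0.061], [44.0, 146.0]), (0.63, [0.545, -0.37, -0.004], [341.0, 147.0])]
```

Request:
{"method": "carry_out", "body": {"commands": [[0.3, 1.6, 1, 0.034, 8.5], [0.3, 1.6, 2, 0.034, 8.5], [0, 0, 3.5, 0, 8.5], [0, 0, 3.5, 0, 8.5], [0, 0, 3.5, 0, 8.5], [0, 0, 3.5, 0, 8.5], [0, 0, 3.5, 0, 8.5], [0, 0, 3.5, 0, 8.5], [0, 0, 3, 0, 8.5], [0, 0, 2, 0, 8.5]]}}

```text
time_s: 22.17
eef_pos: [0.4972, -0.3621, 0.0425]
orientation: [-3.14, 0.003, -0.111]
ft_force: [-0.9, -0.2, -0.1]
opening: 0.999
gripper_force: 0.0
```

Request:
{"method": "carry_out", "body": {"commands": [[0, 0, 1.5, 0, 8.5], [0, 0, 1.5, 0, 8.5], [0, 0, 0, 0, 8.5], [0, 0, 0, 0, 8.5]]}}

```text
time_s: 22.5
eef_pos: [0.4979, -0.3629, 0.0152]
orientation: [-3.14, 0.002, -0.111]
ft_force: [0.5, -0.5, 0.8]
opening: 0.994
gripper_force: 0.0
```

Request:
{"method": "carry_out", "body": {"commands": [[0, 0.3, -0.1, 0, 8.5], [0, 0, 0, 0, 4], [0, 0, 0, 0, 0], [0, 0, 0, 0, 0], [0, 0, 0, 0, 0], [0, 0, 0, 0, 0], [0, 0, 0, 0, 0], [0, 0, 0, 0, 0], [0, 0, 0, 0, 0], [0, 0, 0, 0, 0]]}}

```text
time_s: 23.33
eef_pos: [0.498, -0.3667, 0.0174]
orientation: [3.141, -0.0, -0.111]
ft_force: [-1.2, 1.0, 5.5]
opening: 0.157
gripper_force: 58.9
```

Request:
{"method": "carry_out", "body": {"commands": [[0, 0, -1, 0, 0], [0, 0, -2, 0, 0], [0, 0, -3, 0, 0], [0, 0, -3, 0, 0], [0, 0, -3, -0.035, 0], [0, 0, -3, -0.036, 0], [0, 0, -3, 0, 0], [-0.37, -3.36, 0, 0, 0], [-0.37, -3.36, 0, 0, 0], [-0.37, -3.36, 0, 0, 0]]}}

```text
time_s: 24.17
eef_pos: [0.4906, -0.2647, 0.1982]
orientation: [3.141, -0.001, -0.042]
ft_force: [0.9, 0.2, -1.5]
opening: 0.156
gripper_force: 58.7
```

Request:
{"method": "carry_out", "body": {"commands": [[-0.37, -3.36, 0, 0, 0], [-0.37, -3.36, 0, 0, 0], [-0.37, -3.36, 0, 0, 0], [-0.37, -3.36, 0, 0, 0], [-0.37, -3.36, 0, 0, 0], [-0.37, -3.36, 0, 0, 0], [-0.37, -3.36, 0, 0, 0], [-0.37, -3.36, 0, 0, 0], [-0.37, -3.36, 0, 0, 0], [-0.37, -3.36, 0, 0, 0]]}}

```text
time_s: 25.0
eef_pos: [0.4669, 0.0733, 0.1977]
orientation: [-3.142, -0.0, -0.04]
ft_force: [0.8, -0.3, -1.6]
opening: 0.161
gripper_force: 58.7
```

Request:
{"method": "carry_out", "body": {"commands": [[0, 0, 0, 0, 0], [0, 0, 0, 0, 0], [0, 0, 2, 0, 0], [0, 0, 2, 0, 0], [0, 0, 2, 0, 0], [0, 0, 2, 0, 0], [0, 0, 2, 0, 0], [0, 0, 0, 0, 0], [0, 0, 0, 0, 0]]}}

```text
time_s: 25.75
eef_pos: [0.4669, 0.0709, 0.0969]
orientation: [3.141, 0.002, -0.041]
ft_force: [-0.2, 0.2, -0.7]
opening: 0.155
gripper_force: 58.9
```

```bash
python3 -c "
from h import *
s,p=held();save(p,'w7.png')"
```

```text
25.75 [0.4669 0.0709 0.0969] [ 3.141e+00  2.000e-03 -4.100e-02] [-0.2  0.2 -0.7] 0.155
held eye tool [ 0.0454 -0.    ] yaw 0.006 0.35
stud lm [0.5688 0.1427 0.0571] [ 0.0988 -0.0759] 0.74
stud lm [ 0.5589 -0.0085  0.0563] [0.0952 0.0755] 0.61
stud lm [0.5681 0.0702 0.0549] [ 0.1011 -0.0035] 0.58
stud sil 0.57 312 101 315 [0.5376 0.0698 0.075 ] [ 0.0707 -0.0019]
```

View pics/w7.png

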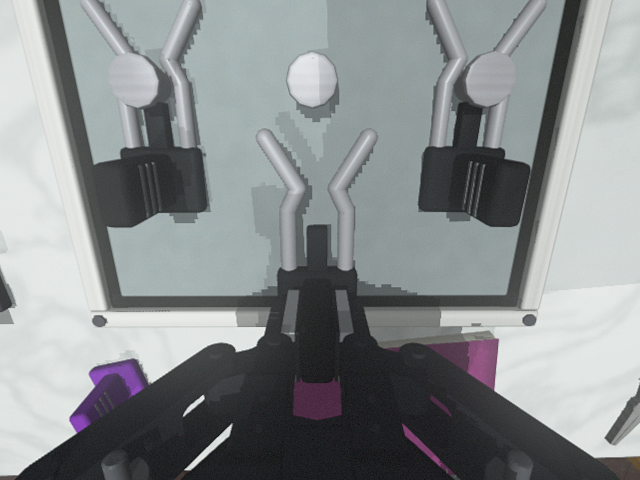

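Both placed clips sit on the left stud (137,80) and right stud (491,78). The middle stud head is at (312,79), about 3 mm left of the clip midline at column 319.

Request:
{"method": "carry_out", "body": {"commands": [[0, -0.25, 1, 0, 0], [0, 0, 0.8, 0, 0], [0, 0, 0.35, 0, 0], [1, 0, 0, 0, 0], [1, 0, 0, 0, 0], [0.8, 0, 0, 0, 0], [0.5, 0, 0, 0, 0], [0.3, 0, 0, 0, 0], [0.3, 0, 0, 0, 0], [0, 0, 0, 0, 0]]}}

```text
time_s: 26.78
eef_pos: [0.5066, 0.0724, 0.0755]
orientation: [3.141, 0.001, -0.04]
ft_force: [-1.0, -2.7, -2.4]
opening: 0.157
gripper_force: 59.1
```

Request:
{"method": "carry_out", "body": {"commands": [[0.3, 0, 0, 0, 0], [0.3, 0, 0, 0, 0], [0.3, 0, 0, 0, 0], [0.3, 0, 0, 0, 0], [0.3, 0, 0, 0, 0], [0, 0, 0, 0, 0]]}}

```text
time_s: 27.28
eef_pos: [0.523, 0.072, 0.0759]
orientation: [-3.141, -0.002, -0.04]
ft_force: [1.9, -2.4, -0.7]
opening: 0.158
gripper_force: 59.1
```

Request:
{"method": "carry_out", "body": {"commands": [[0.2, 0, 0, 0, 0], [0, 0, 0, 0, 0]]}}

```text
time_s: 27.45
eef_pos: [0.5237, 0.072, 0.0756]
orientation: [-3.142, -0.0, -0.04]
ft_force: [1.1, -2.3, -1.1]
opening: 0.155
gripper_force: 59.3
```

Request:
{"method": "carry_out", "body": {"commands": [[0.2, 0.1, 0, 0, 0], [0, 0, 0, 0, 0]]}}

```text
time_s: 27.62
eef_pos: [0.524, 0.071, 0.0753]
orientation: [-3.142, 0.003, -0.04]
ft_force: [-5.6, 1.7, 0.5]
opening: 0.157
gripper_force: 59.4
```

Request:
{"method": "carry_out", "body": {"commands": [[0.15, 0, 0, 0, 0], [0, 0, 0, 0, 0]]}}

```text
time_s: 27.78
eef_pos: [0.5243, 0.0709, 0.0751]
orientation: [3.141, 0.005, -0.04]
ft_force: [-11.7, 1.5, 4.5]
opening: 0.154
gripper_force: 60.2
```

Request:
{"method": "carry_out", "body": {"commands": [[0, 0, 0, 0, 5], [0, 0, 0, 0, 5], [0, 0, 0, 0, 5], [0, 0, 0, 0, 5], [0, 0, -1, 0, 5], [0, 0, -3, 0, 5], [0, 0, -4, 0, 5], [0, -2, -4, 0, 5], [0, -2, -4, 0, 5], [0, -2, -4, 0, 5]]}}

```text
time_s: 28.62
eef_pos: [0.5288, 0.127, 0.2704]
orientation: [-3.141, -0.001, -0.041]
ft_force: [1.3, -0.6, -0.4]
opening: 0.586
gripper_force: 0.0
```

Request:
{"method": "carry_out", "body": {"commands": [[0, -2, -4, 0, 5], [0, -2, -4, 0, 5], [0, 0, 0, 0, 5], [0, 0, 0, 0, 5]]}}

```text
time_s: 28.95
eef_pos: [0.5315, 0.165, 0.345]
orientation: [-3.14, -0.005, -0.039]
ft_force: [-0.6, 0.4, -0.8]
opening: 0.585
gripper_force: 0.0
```

Run:
```python
from h import *
s,p=shot("wrist");print(s["time_s"],np.round(s["eef_pos"],4),np.round(s["orientation"],3))
save(p,"w8.png");show(["clip1","probe","stand_seat","stand","probe_tip","jar"],p,k=4)
np.savez("w8.npz",**{k:v for k,v in p.items() if k in("W","fx","fy","cx","cy","color")})
# orthographic view at groove floor mid z=.053
z=.0535;X=np.arange(.66,.40,-.0005);Y=np.arange(.24,-.10,-.0005)
C=np.linalg.inv(p["W"]);g=np.stack(np.meshgrid(X,Y,indexing="ij")+[np.full((len(X),len(Y)),z)] if 0 else [*np.meshgrid(X,Y,indexing="ij"),np.full((len(X),len(Y)),z)],-1)
c=g@C[:3,:3].T+C[:3,3];u=(p["fx"]*c[...,0]/c[...,2]+p["cx"]).astype(np.float32);v=(p["fy"]*c[...,1]/c[...,2]+p["cy"]).astype(np.float32)
o=cv2.remap(cv2.cvtColor(p["color"],cv2.COLOR_RGB2GRAY),u,v,cv2.INTER_LINEAR)
np.save("ortho.npy",o);cv2.imwrite("pics/ortho.png",o);print(o.shape)
# groove profile: darkest band along lines
yaw=-.04;R=Ro.from_euler('z',yaw).as_matrix()[:2,:2];c0=np.array([.5335,.0685])
def samp(P): P=c0+P@R.T; return cv2.remap(o,((.24-P[:,1])/.0005).astype(np.float32)[None],((.66-P[:,0])/.0005).astype(np.float32)[None],1)[0].astype(float)
d=np.arange(-.018,.018,.0005)
for nm,f in dict(left=lambda t,d:np.stack([t+0*d,.123+d],1),right=lambda t,d:np.stack([t+0*d,-.123+d],1),rear=lambda t,d:np.stack([.088+d,t+0*d],1),front=lambda t,d:np.stack([-.088+d,t+0*d],1)).items():
    r=[]
    for t in (np.linspace(-.075,.075,11) if nm in("left","right") else np.linspace(-.11,.11,12)):
        q=samp(f(t,d));th=(q.min()+np.percentile(q,75))/2;k=q<th;r.append((t,d[k].mean()*1000,k.sum()*.5))
    r=np.array(r);k=np.abs(r[:,1]-np.median(r[:,1]))<3;pf=np.polyfit(r[k,0],r[k,1],1);print(nm,np.round(r[:,1:],1).tolist(),"slope,off",np.round(pf,2))
```

```text
28.95 [0.5315 0.165  0.345 ] [-3.14  -0.005 -0.039]
clip1 [(0.97, [0.568, 0.069, 0.054], [392.0, 160.0]), (0.92, [0.299, 0.234, -0.001], [281.0, 326.0]), (0.78, [0.567, -0.011, 0.059], [458.0, 159.0]), (0.75, [0.571, 0.149, 0.053], [329.0, 161.0])]
probe [(0.96, [0.461, 0.36, 0.122], [154.0, 269.0])]
stand_seat [(0.65, [0.464, 0.356, 0.124], [156.0, 267.0])]
stand [(0.95, [0.464, 0.361, -0.004], [190.0, 234.0])]
probe_tip [(0.65, [0.468, 0.358, 0.022], [186.0, 237.0])]
jar []
(520, 680)
left [[0.5, 11.5], [0.8, 11.0], [0.8, 11.0], [1.0, 11.5], [0.8, 11.0], [1.0, 11.5], [1.0, 11.5], [1.0, 11.5], [1.0, 11.5], [1.0, 11.5], [1.0, 11.5]] slope,off [2.73 0.89]
right [[0.8, 11.0], [1.0, 11.5], [1.0, 10.5], [4.4, 14.5], [4.5, 15.0], [1.0, 11.5], [1.0, 10.5], [1.0, 10.5], [1.3, 11.0], [1.0, 10.5], [1.3, 10.0]] slope,off [2.03 1.02]
rear [[-1.5, 10.5], [-1.5, 10.5], [-1.5, 10.5], [-1.5, 10.5], [-1.2, 11.0], [-1.7, 11.0], [-1.7, 11.0], [-1.7, 11.0], [-1.7, 11.0], [-1.7, 11.0], [-1.7, 11.0], [-1.7, 11.0]] slope,off [-1.66 -1.62]
front [[-1.2, 10.0], [-1.2, 10.0], [-1.2, 11.0], [-1.2, 11.0], [-1.2, 11.0], [-1.7, 10.0], [-1.0, 11.5], [-1.2, 11.0], [-1.2, 11.0], [-0.7, 12.0], [-1.5, 10.5], [-1.0, 11.5]] slope,off [ 0.83 -1.23]
```

View pics/w8.png

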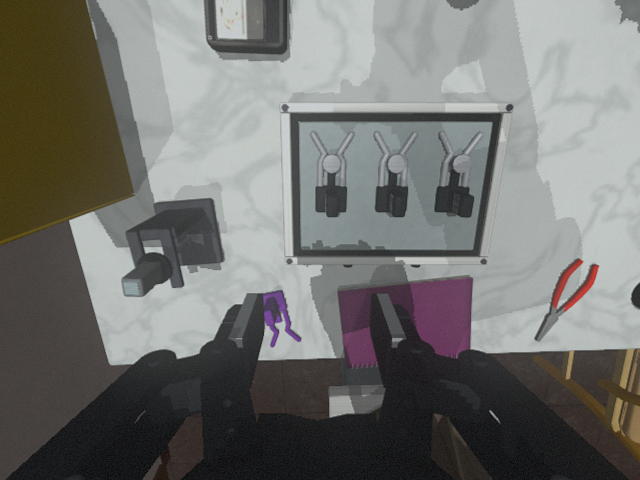

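All three clips are on their studs, at (331,165), (396,163) and (460,162). The probe head is at (135,280) in the stand at (175,245), with the fork opening towards the robot. I'll enlarge it to get the head's yaw.

Run:
```python
import cv2
a=cv2.imread("pics/w8.png")[190:310,100:240];cv2.imwrite("pics/w8c.png",cv2.resize(a,None,fx=5,fy=5,interpolation=cv2.INTER_CUBIC))
```

```text
(no output)
```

View pics/w8c.png

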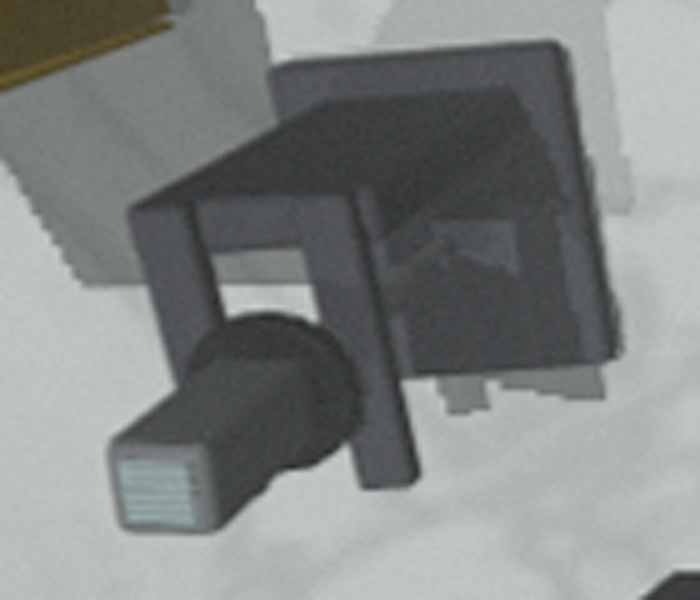

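Run:
```python
from h import *
p=dict(np.load("w8.npz"));f=lambda u,v,z:ray(p,100+u/5,190+v/5,z)
h=np.array([f(*c,.175) for c in((108,440),(214,445),(220,530),(125,532))]);print(np.round(h,4).tolist(),"ctr",np.round(h.mean(0),4))
a=np.arctan2
d=h[0]-h[1];e=h[3]-h[2];l=h[0]-h[3];r=h[1]-h[2]
print("head yaw y-edges",a(-d[0],d[1]),a(-e[0],e[1]),"x-edges",a(l[1],l[0]),a(r[1],r[0]))
q=f(350,190,.12)-f(405,485,.12);print("prong yaw",a(q[1],q[0]));q=f(145,210,.12)-f(350,192,.12);print("back",a(-q[0],q[1]))
print("slot mid",np.round([(f(195,205,.12)+f(305,205,.12))/2,f(315,300,.12),f(218,300,.12)],4).tolist())
(cx,cy)=f(275,390,.127)[:2];print("collar",cx,cy)
```

```text
[[0.4742, 0.3661, 0.175], [0.4722, 0.3447, 0.175], [0.4529, 0.3474, 0.175], [0.4532, 0.3672, 0.175]] ctr [0.4631 0.3564 0.175 ]
head yaw y-edges -0.09038107232354542 -0.014753022158542795 x-edges -0.053192419299777007 -0.13722160916051615
prong yaw 0.0024360696938833365
back 0.05182823856877839
slot mid [[0.5069, 0.3566, 0.12], [0.4834, 0.3459, 0.12], [0.4842, 0.3685, 0.12]]
collar 0.46402800472898376 0.3558125994410805
```

Request:
{"method": "carry_out", "body": {"commands": [[-1.27, -3.15, 0, 0, 5], [-1.27, -3.15, 0, 0, 5], [-1.27, -3.15, 0, 0, 5], [-1.27, -3.15, 0, 0, 5], [-1.27, -3.15, 0, 0, 5], [-1.27, -3.15, 0, 0, 5], [0, 0, 2, 0.02, 5], [0, 0, 3, 0, 5], [0, 0, 2, 0, 5], [0, 0, 0, 0, 5]]}}

```text
time_s: 30.13
eef_pos: [0.4601, 0.3544, 0.2675]
orientation: [3.137, 0.006, -0.06]
ft_force: [-1.2, -0.2, -0.3]
opening: 0.584
gripper_force: 0.0
```

Run:
```python
from h import *
s,p=shot("wrist");print(s["time_s"],np.round(s["eef_pos"],4),np.round(s["orientation"],3))
save(p,"w9.png");show(["probe","stand_seat","clip1"],p,k=4)
show(["probe"],p,recognise)
```

```text
30.1333 [0.4601 0.3544 0.2675] [ 3.137  0.006 -0.06 ]
probe [(0.67, [0.462, 0.36, 0.119], [310.0, 219.0]), (0.24, [0.627, 0.188, 0.048], [484.0, 15.0])]
stand_seat []
clip1 [(0.95, [0.302, 0.235, -0.0], [409.0, 302.0]), (0.86, [0.571, 0.148, 0.054], [523.0, 78.0]), (0.8, [0.569, 0.069, 0.055], [607.0, 75.0])]
probe [(0.61, [0.47, 0.361, 0.159], [306.0, 223.0])]
```

View pics/w9.png

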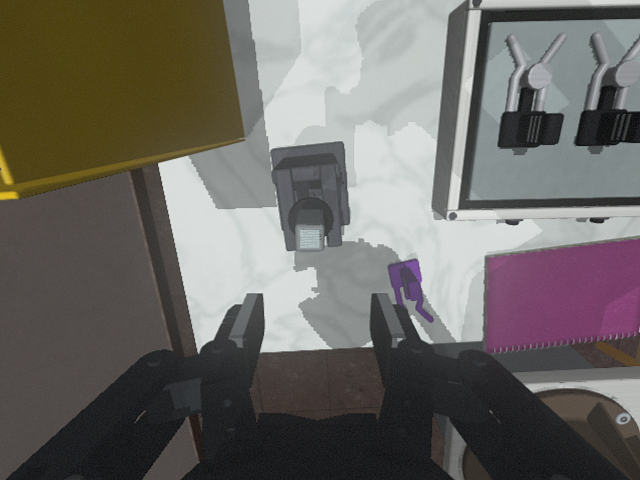

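The head top is at (310,238), about 5 mm left of the gripper centre line. Correcting and descending.

Request:
{"method": "carry_out", "body": {"commands": [[0.25, -0.45, 0, 0, 5], [0, 0, 2.5, 0, 5], [0, 0, 2.5, 0, 5], [0, 0, 2.5, 0, 5], [0, 0, 2.5, 0, 5], [0, 0, 1.5, 0, 5], [0, 0, 1.2, 0, 5], [0, 0, 0.6, 0, 5], [0, 0, 0, 0, 5], [0, 0, 0, 0, 5]]}}

```text
time_s: 31.22
eef_pos: [0.4654, 0.3605, 0.1396]
orientation: [-3.141, -0.001, -0.06]
ft_force: [0.4, 0.3, 0.1]
opening: 0.585
gripper_force: 0.0
```

Request:
{"method": "carry_out", "body": {"commands": [[0, 0, 0, 0, 3.5], [0, 0, 0, 0, 3.0]]}}

```text
time_s: 31.38
eef_pos: [0.4655, 0.3605, 0.14]
orientation: [-3.141, -0.001, -0.06]
ft_force: [0.8, -0.2, -0.7]
opening: 0.354
gripper_force: 0.0
```

Run:
```python
from h import *
s,p=shot("wrist");print(s["time_s"],np.round(s["eef_pos"],4),np.round(s["orientation"],3),np.round(s["ft_force"],1),s["opening"])
cv2.imwrite("pics/w10.png",p["color"][100:480,120:520,::-1])
```

```text
31.3833 [0.4655 0.3605 0.14  ] [-3.141e+00 -1.000e-03 -6.000e-02] [ 0.8 -0.2 -0.7] 0.35447154395712505
```

View pics/w10.png

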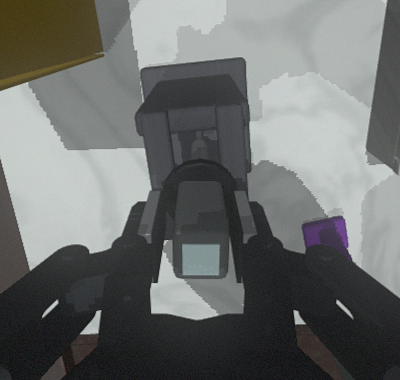

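The head at crop (200,250) is centred between the pads. Closing.

Request:
{"method": "carry_out", "body": {"commands": [[-0.2, 0, 0.4, 0, 3], [0, 0, 0, 0, 3], [0, 0, 0, 0, 0], [0, 0, 0, 0, 0], [0, 0, 0, 0, 0], [0, 0, 0, 0, 0], [0, 0, 0, 0, 0], [0, 0, 0, 0, 0], [0, 0, 0, 0, 0]]}}

```text
time_s: 32.18
eef_pos: [0.4629, 0.3603, 0.1349]
orientation: [3.142, 0.0, -0.06]
ft_force: [-0.1, 0.3, 0.5]
opening: 0.249
gripper_force: 58.6
```

Request:
{"method": "carry_out", "body": {"commands": [[0, 0, -0.5, 0, 0], [0, 0, -1, 0, 0], [0, 0, -2, 0, 0], [0, 0, -3, 0, 0], [0, 0, -3, 0, 0], [0, 0, -3, 0, 0], [0, 0, -2, 0, 0], [0, 0, -1, 0, 0], [0, 0, 0, 0, 0], [0, 0, 0, 0, 0]]}}

```text
time_s: 33.02
eef_pos: [0.4628, 0.3601, 0.2898]
orientation: [-3.141, -0.0, -0.06]
ft_force: [0.4, -0.4, -1.8]
opening: 0.253
gripper_force: 58.7
```

Run:
```python
from h import *
for n in("top","side"):
    s,p=shot(n);T=np.array(s["eef_pos"]);print(n,np.round(T,4),np.round(s["orientation"],3),np.round(s["ft_force"],1),s["opening"])
    for q in("probe","probe_tip"):
        for r in landmark_of(q,p)[:2]: print(q,round(r["p"],2),np.round(np.array(r["location"])-T,4))
    u,v=proj(p,T);u=int(u);v=int(v);cv2.imwrite(f"pics/h_{n}.png",cv2.resize(p["color"][max(0,v-60):v+90,max(0,u-80):u+80,::-1],None,fx=4,fy=4))
    if n=="side":
        for d in(.119,.112): print("tip px in crop",[(proj(p,T-[0,0,d])[0]-u+80)*4,(proj(p,T-[0,0,d])[1]-v+60)*4])
```

```text
top [0.4628 0.3601 0.2898] [-3.141 -0.    -0.06 ] [ 0.4 -0.4 -1.8] 0.2529764527393757
probe 0.55 [-0.0018  0.0012 -0.0121]
probe 0.37 [ 0.0017  0.0019 -0.1173]
probe_tip 0.7 [-0.0011 -0.0016 -0.1176]
side [0.4623 0.3598 0.2883] [ 3.14e+00  2.00e-03 -6.00e-02] [-0.1  0.2 -1.4] 0.2516990362114648
probe 0.59 [ 0.0004 -0.002  -0.0117]
probe_tip 0.63 [-0.0006 -0.0035 -0.1198]
tip px in crop [np.float64(347.2020151518253), np.float64(410.7482865337579)]
tip px in crop [np.float64(345.8133504920013), np.float64(401.2847760821494)]
```

View pics/h_side.png

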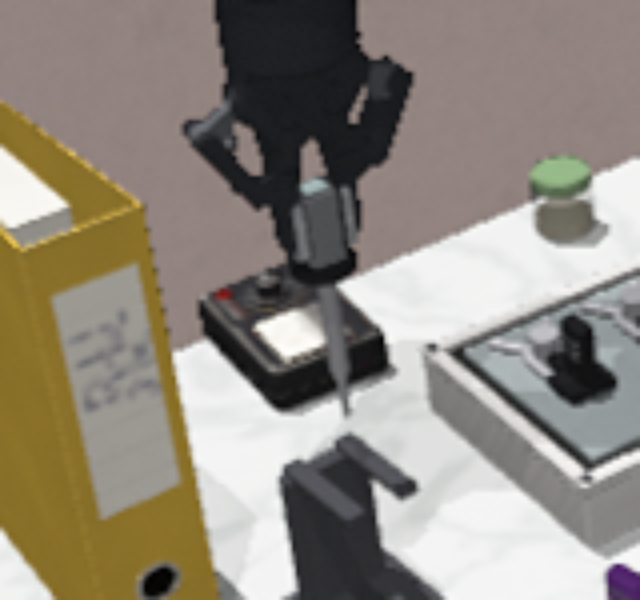

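The probe is held upright, with its tip at crop (347,412), matching a tip 120 mm below the TCP. Moving to the front left corner.

Request:
{"method": "carry_out", "body": {"commands": [[0, 0, 0, -0.022, 0], [-0.1, 2.06, 0, 0, 0], [-0.1, 2.06, 0, 0, 0], [-0.1, 2.06, 0, 0, 0], [-0.1, 2.06, 0, 0, 0], [-0.1, 2.06, 0, 0, 0], [-0.1, 2.06, 0, 0, 0], [-0.1, 2.06, 0, 0, 0], [-0.1, 2.06, 0, 0, 0], [0, 0, 0, 0, 0]]}}

```text
time_s: 34.15
eef_pos: [0.448, 0.1931, 0.2897]
orientation: [3.14, 0.001, -0.038]
ft_force: [0.5, 0.2, 0.4]
opening: 0.25
gripper_force: 59.0
```

Request:
{"method": "carry_out", "body": {"commands": [[0, 0, 2, 0, 0], [0, 0, 3, 0, 0], [0, 0, 3, 0, 0], [0, 0, 1.4, 0, 0], [0, 0, 0.5, 0, 0], [0, 0, 0, 0, 0], [0, 0, 0, 0, 0]]}}

```text
time_s: 34.73
eef_pos: [0.4491, 0.1962, 0.1915]
orientation: [-3.141, -0.0, -0.038]
ft_force: [0.5, 0.8, -1.5]
opening: 0.254
gripper_force: 59.0
```

Run:
```python
from h import *
s,p=shot("wrist");T=np.array(s["eef_pos"]);print(s["time_s"],np.round(T,4),np.round(s["orientation"],4),np.round(s["ft_force"],1))
u,v=proj(p,T-[0,0,.12]);print("tip px",u,v);g=proj(p,np.array([.4488,.1958,.051]));print("seam1 px",g)
for r in landmark_of("probe_tip",p)[:1]+landmark_of("seam1",p)[:3]: print(np.round(r["location"],4),round(r["p"],2))
_,q=shot("side")
a,b=proj(q,T-[0,0,.12]);print("side",a,b,proj(q,np.array([.4488,.1958,.051])))
for r in landmark_of("probe_tip",q)[:1]+landmark_of("seam1",q)[:8]: print(np.round(r["location"],4),round(r["p"],2))
A=cv2.resize(p["color"][150:350,180:460,::-1],(560,400));a,b=int(a),int(b);B=cv2.resize(q["color"][b-40:b+40,a-56:a+56,::-1],(560,400))
cv2.imwrite("pics/t1.png",cv2.resize(np.vstack([A,B]),(420,600)))
```

```text
34.7333 [0.4491 0.1962 0.1915] [-3.1414e+00 -4.0000e-04 -3.7700e-02] [ 0.5  0.8 -1.5]
tip px 316.4949348406166 230.94339315762278
seam1 px (np.float64(316.98489103297374), np.float64(224.23586746402196))
[0.4535 0.1934 0.0772] 0.75
[0.5074 0.1987 0.0546] 0.82
[0.5701 0.191  0.0479] 0.71
[0.4475 0.1964 0.0516] 0.66
side 274.5992026626396 296.425746894245 (np.float64(275.27361567999424), np.float64(302.6065841680862))
[0.4487 0.1955 0.0707] 0.53
[0.6246 0.127  0.0534] 0.95
[0.6209 0.0671 0.0541] 0.95
[ 0.6173 -0.0556  0.0528] 0.88
[0.4484 0.1959 0.0509] 0.86
[0.6166 0.0033 0.043 ] 0.79
[0.5713 0.1952 0.0524] 0.63
[0.5113 0.199  0.0532] 0.62
[0.6247 0.1907 0.0539] 0.59
```

View pics/t1.png

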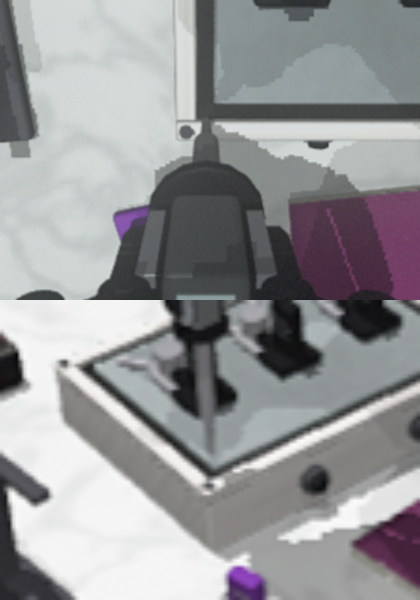

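The tip sits over the groove's front left corner in both views: crop (207,122) above and (210,460) below. Lowering gently.

Request:
{"method": "carry_out", "body": {"commands": [[0, 0, 0.4, 0, 0], [0, 0, 0.4, 0, 0], [0, 0, 0.3, 0, 0], [0, 0, 0.3, 0, 0], [0, 0, 0.2, 0, 0], [0, 0, 0.1, 0, 0], [0, 0, 0.1, 0, 0], [0, 0, 0, 0, 0]]}}

```text
time_s: 35.7
eef_pos: [0.4486, 0.1959, 0.1728]
orientation: [3.142, 0.0, -0.038]
ft_force: [-0.2, 0.4, -1.2]
opening: 0.25
gripper_force: 59.0
```

Request:
{"method": "carry_out", "body": {"commands": [[0, 0, 0.1, 0, 0], [0, 0, 0, 0, 0], [0, 0, 0, 0, 0]]}}

```text
time_s: 35.95
eef_pos: [0.4487, 0.1959, 0.172]
orientation: [-3.142, -0.0, -0.038]
ft_force: [0.3, 0.0, -1.7]
opening: 0.249
gripper_force: 59.0
```

Request:
{"method": "carry_out", "body": {"commands": [[0.17, 0, 0.05, 0, 0], [0.17, 0, 0, 0, 0], [0.17, 0, 0, 0, 0], [0.17, 0, 0, 0, 0], [0.17, 0, 0, 0, 0], [0.17, 0, 0, 0, 0], [0.17, 0, 0, 0, 0], [0.17, 0, 0, 0, 0], [0.17, 0, 0, 0, 0], [0.17, 0, 0, 0, 0]]}}

```text
time_s: 36.78
eef_pos: [0.4658, 0.1952, 0.1714]
orientation: [-3.142, -0.0, -0.038]
ft_force: [-0.5, -0.4, -1.7]
opening: 0.249
gripper_force: 59.0
```

Request:
{"method": "carry_out", "body": {"commands": [[0.17, 0, 0, 0, 0], [0.17, 0, 0, 0, 0], [0.17, 0, 0, 0, 0], [0.17, 0, 0, 0, 0], [0.17, 0, 0, 0, 0], [0.17, 0, 0, 0, 0], [0.17, 0, 0, 0, 0], [0.17, 0, 0, 0, 0], [0.17, 0, 0, 0, 0], [0.17, 0, 0, 0, 0]]}}

```text
time_s: 37.62
eef_pos: [0.4828, 0.1946, 0.1714]
orientation: [3.142, 0.0, -0.038]
ft_force: [-0.1, 0.3, -0.9]
opening: 0.25
gripper_force: 59.0
```

Request:
{"method": "carry_out", "body": {"commands": [[0.17, 0, 0, 0, 0], [0.17, 0, 0, 0, 0], [0.17, 0, 0, 0, 0], [0.17, 0, 0, 0, 0], [0.17, 0, 0, 0, 0], [0.17, 0, 0, 0, 0], [0.17, 0, 0, 0, 0], [0.17, 0, 0, 0, 0], [0.17, 0, 0, 0, 0], [0.17, 0, 0, 0, 0]]}}

```text
time_s: 38.45
eef_pos: [0.4998, 0.1939, 0.1714]
orientation: [-3.142, -0.0, -0.038]
ft_force: [0.2, -0.9, -1.4]
opening: 0.252
gripper_force: 59.0
```

Request:
{"method": "carry_out", "body": {"commands": [[0.17, 0, 0, 0, 0], [0.17, 0, 0, 0, 0], [0.17, 0, 0, 0, 0], [0.17, 0, 0, 0, 0], [0.17, 0, 0, 0, 0], [0.17, 0, 0, 0, 0], [0.17, 0, 0, 0, 0], [0.17, 0, 0, 0, 0], [0.17, 0, 0, 0, 0], [0.17, 0, 0, 0, 0]]}}

```text
time_s: 39.28
eef_pos: [0.5168, 0.1933, 0.1714]
orientation: [-3.142, -0.0, -0.038]
ft_force: [0.4, -0.4, -1.7]
opening: 0.25
gripper_force: 59.0
```

Request:
{"method": "carry_out", "body": {"commands": [[0.17, 0, 0, 0, 0], [0.17, 0, 0, 0, 0], [0.17, 0, 0, 0, 0], [0.17, 0, 0, 0, 0], [0.17, 0, 0, 0, 0], [0.17, 0, 0, 0, 0], [0.17, 0, 0, 0, 0], [0.17, 0, 0, 0, 0], [0.17, 0, 0, 0, 0], [0.17, 0, 0, 0, 0]]}}

```text
time_s: 40.12
eef_pos: [0.5338, 0.1926, 0.1714]
orientation: [3.142, -0.0, -0.038]
ft_force: [-0.5, 0.6, -2.5]
opening: 0.245
gripper_force: 59.0
```

Request:
{"method": "carry_out", "body": {"commands": [[0.17, 0, 0, 0, 0], [0.17, 0, 0, 0, 0], [0.17, 0, 0, 0, 0], [0.17, 0, 0, 0, 0], [0.17, 0, 0, 0, 0], [0.17, 0, 0, 0, 0], [0.17, 0, 0, 0, 0], [0.17, 0, 0, 0, 0], [0.17, 0, 0, 0, 0], [0.17, 0, 0, 0, 0]]}}

```text
time_s: 40.95
eef_pos: [0.5507, 0.192, 0.1714]
orientation: [-3.142, 0.0, -0.038]
ft_force: [-0.0, -0.2, -1.4]
opening: 0.252
gripper_force: 59.0
```

Request:
{"method": "carry_out", "body": {"commands": [[0.17, 0, 0, 0, 0], [0.17, 0, 0, 0, 0], [0.17, 0, 0, 0, 0], [0.17, 0, 0, 0, 0], [0.17, 0, 0, 0, 0], [0.17, 0, 0, 0, 0], [0.17, 0, 0, 0, 0], [0.17, 0, 0, 0, 0], [0.17, 0, 0, 0, 0], [0.17, 0, 0, 0, 0]]}}

```text
time_s: 41.78
eef_pos: [0.5678, 0.1913, 0.1714]
orientation: [-3.142, -0.0, -0.038]
ft_force: [-0.3, -0.6, -0.9]
opening: 0.25
gripper_force: 59.0
```

Request:
{"method": "carry_out", "body": {"commands": [[0.17, 0, 0, 0, 0], [0.17, 0, 0, 0, 0], [0.17, 0, 0, 0, 0], [0.17, 0, 0, 0, 0], [0.17, 0, 0, 0, 0], [0.17, 0, 0, 0, 0], [0.17, 0, 0, 0, 0], [0.17, 0, 0, 0, 0], [0.17, 0, 0, 0, 0], [0.17, 0, 0, 0, 0]]}}

```text
time_s: 42.62
eef_pos: [0.5847, 0.1907, 0.1714]
orientation: [-3.142, 0.0, -0.038]
ft_force: [0.4, -0.1, -1.1]
opening: 0.253
gripper_force: 59.0
```

Request:
{"method": "carry_out", "body": {"commands": [[0.17, 0, 0, 0, 0], [0.17, 0, 0, 0, 0], [0.17, 0, 0, 0, 0], [0.17, 0, 0, 0, 0], [0.17, 0, 0, 0, 0], [0.17, 0, 0, 0, 0], [0.17, 0, 0, 0, 0], [0.17, 0, 0, 0, 0], [0.17, 0, 0, 0, 0], [0.17, 0, 0, 0, 0]]}}

```text
time_s: 43.45
eef_pos: [0.6017, 0.19, 0.1714]
orientation: [-3.142, -0.0, -0.038]
ft_force: [0.1, -0.2, -0.6]
opening: 0.25
gripper_force: 59.0
```

Request:
{"method": "carry_out", "body": {"commands": [[0.17, 0, 0, 0, 0], [0.17, 0, 0, 0, 0], [0.17, 0, 0, 0, 0], [0.17, 0, 0, 0, 0], [0.17, 0, 0, 0, 0], [0.17, 0, 0, 0, 0], [0.17, 0, 0, 0, 0]]}}

```text
time_s: 44.03
eef_pos: [0.6136, 0.1896, 0.1714]
orientation: [-3.142, 0.0, -0.038]
ft_force: [0.2, -0.3, -1.2]
opening: 0.254
gripper_force: 59.0
```

Request:
{"method": "carry_out", "body": {"commands": [[0.17, 0, 0, 0, 0], [0.17, 0, 0, 0, 0], [0.17, 0, 0, 0, 0], [0.17, 0, 0, 0, 0], [0.17, 0, 0, 0, 0], [0.17, 0, 0, 0, 0], [0.08, 0, 0, 0, 0], [0, 0, 0, 0, 0], [0, 0, 0, 0, 0], [0, 0, 0, 0, 0]]}}

```text
time_s: 44.87
eef_pos: [0.6244, 0.1891, 0.1714]
orientation: [3.142, 0.0, -0.038]
ft_force: [0.8, -0.2, -0.9]
opening: 0.251
gripper_force: 59.0
```

Request:
{"method": "carry_out", "body": {"commands": [[0, 0.1, 0, 0, 0], [0, 0.17, 0, 0, 0], [0, 0.17, 0, 0, 0], [0, 0.17, 0, 0, 0], [0, 0.17, 0, 0, 0], [0, 0.17, 0, 0, 0], [0, 0.17, 0, 0, 0], [0, 0.17, 0, 0, 0], [0, 0.17, 0, 0, 0], [0, 0.17, 0, 0, 0]]}}

```text
time_s: 45.7
eef_pos: [0.6238, 0.1727, 0.1714]
orientation: [3.142, 0.0, -0.038]
ft_force: [0.6, 0.8, -0.6]
opening: 0.253
gripper_force: 59.0
```

Request:
{"method": "carry_out", "body": {"commands": [[0, 0.17, 0, 0, 0], [0, 0.17, 0, 0, 0], [0, 0.17, 0, 0, 0], [0, 0.17, 0, 0, 0], [0, 0.17, 0, 0, 0], [0, 0.17, 0, 0, 0], [0, 0.17, 0, 0, 0], [0, 0.17, 0, 0, 0], [0, 0.17, 0, 0, 0], [0, 0.17, 0, 0, 0]]}}

```text
time_s: 46.53
eef_pos: [0.6231, 0.1557, 0.1714]
orientation: [3.142, 0.0, -0.038]
ft_force: [-0.0, -1.0, -1.3]
opening: 0.254
gripper_force: 59.0
```

Request:
{"method": "carry_out", "body": {"commands": [[0, 0.17, 0, 0, 0], [0, 0.17, 0, 0, 0], [0, 0.17, 0, 0, 0], [0, 0.17, 0, 0, 0], [0, 0.17, 0, 0, 0], [0, 0.17, 0, 0, 0], [0, 0.17, 0, 0, 0], [0, 0.17, 0, 0, 0], [0, 0.17, 0, 0, 0], [0, 0.17, 0, 0, 0]]}}

```text
time_s: 47.37
eef_pos: [0.6225, 0.1387, 0.1714]
orientation: [-3.142, -0.0, -0.038]
ft_force: [-0.2, 0.2, -1.5]
opening: 0.252
gripper_force: 59.0
```

Request:
{"method": "carry_out", "body": {"commands": [[0, 0.17, 0, 0, 0], [0, 0.17, 0, 0, 0], [0, 0.17, 0, 0, 0], [0, 0.17, 0, 0, 0], [0, 0.17, 0, 0, 0], [0, 0.17, 0, 0, 0], [0, 0.17, 0, 0, 0], [0, 0.17, 0, 0, 0], [0, 0.17, 0, 0, 0], [0, 0.17, 0, 0, 0]]}}

```text
time_s: 48.2
eef_pos: [0.6218, 0.1218, 0.1714]
orientation: [3.142, -0.0, -0.038]
ft_force: [1.2, 0.3, -1.5]
opening: 0.25
gripper_force: 59.0
```

Request:
{"method": "carry_out", "body": {"commands": [[0, 0.17, 0, 0, 0], [0, 0.17, 0, 0, 0], [0, 0.17, 0, 0, 0], [0, 0.17, 0, 0, 0], [0, 0.17, 0, 0, 0], [0, 0.17, 0, 0, 0], [0, 0.17, 0, 0, 0], [0, 0.17, 0, 0, 0], [0, 0.17, 0, 0, 0], [0, 0.17, 0, 0, 0]]}}

```text
time_s: 49.03
eef_pos: [0.6212, 0.1048, 0.1714]
orientation: [3.142, -0.0, -0.038]
ft_force: [0.2, -0.2, -0.4]
opening: 0.251
gripper_force: 59.0
```

Request:
{"method": "carry_out", "body": {"commands": [[0, 0.17, 0, 0, 0], [0, 0.17, 0, 0, 0], [0, 0.17, 0, 0, 0], [0, 0.17, 0, 0, 0], [0, 0.17, 0, 0, 0], [0, 0.17, 0, 0, 0], [0, 0.17, 0, 0, 0], [0, 0.17, 0, 0, 0], [0, 0.17, 0, 0, 0], [0, 0.17, 0, 0, 0]]}}

```text
time_s: 49.87
eef_pos: [0.6206, 0.0878, 0.1714]
orientation: [-3.142, -0.0, -0.038]
ft_force: [0.4, 0.3, -0.7]
opening: 0.252
gripper_force: 59.0
```

Request:
{"method": "carry_out", "body": {"commands": [[0, 0.17, 0, 0, 0], [0, 0.17, 0, 0, 0], [0, 0.17, 0, 0, 0], [0, 0.17, 0, 0, 0], [0, 0.17, 0, 0, 0], [0, 0.17, 0, 0, 0], [0, 0.17, 0, 0, 0], [0, 0.17, 0, 0, 0], [0, 0.17, 0, 0, 0], [0, 0.17, 0, 0, 0]]}}

```text
time_s: 50.7
eef_pos: [0.6199, 0.0708, 0.1714]
orientation: [3.142, -0.0, -0.038]
ft_force: [0.4, -0.3, -1.4]
opening: 0.248
gripper_force: 59.0
```

Request:
{"method": "carry_out", "body": {"commands": [[0, 0.17, 0, 0, 0], [0, 0.17, 0, 0, 0], [0, 0.17, 0, 0, 0], [0, 0.17, 0, 0, 0], [0, 0.17, 0, 0, 0], [0, 0.17, 0, 0, 0], [0, 0.17, 0, 0, 0], [0, 0.17, 0, 0, 0], [0, 0.17, 0, 0, 0], [0, 0.17, 0, 0, 0]]}}

```text
time_s: 51.53
eef_pos: [0.6193, 0.0538, 0.1715]
orientation: [-3.142, -0.0, -0.038]
ft_force: [-0.5, -0.5, -0.4]
opening: 0.252
gripper_force: 59.0
```

Request:
{"method": "carry_out", "body": {"commands": [[0, 0.17, 0, 0, 0], [0, 0.17, 0, 0, 0], [0, 0.17, 0, 0, 0], [0, 0.17, 0, 0, 0], [0, 0.17, 0, 0, 0], [0, 0.17, 0, 0, 0], [0, 0.17, 0, 0, 0], [0, 0.17, 0, 0, 0], [0, 0.17, 0, 0, 0], [0, 0.17, 0, 0, 0]]}}

```text
time_s: 52.37
eef_pos: [0.6186, 0.0368, 0.1714]
orientation: [-3.142, 0.0, -0.038]
ft_force: [-0.5, -0.1, -1.8]
opening: 0.249
gripper_force: 59.0
```

Request:
{"method": "carry_out", "body": {"commands": [[0, 0.17, 0, 0, 0], [0, 0.17, 0, 0, 0], [0, 0.17, 0, 0, 0], [0, 0.17, 0, 0, 0], [0, 0.17, 0, 0, 0], [0, 0.17, 0, 0, 0], [0, 0.17, 0, 0, 0], [0, 0.17, 0, 0, 0], [0, 0.17, 0, 0, 0], [0, 0.17, 0, 0, 0]]}}

```text
time_s: 53.2
eef_pos: [0.618, 0.0198, 0.1714]
orientation: [-3.142, -0.0, -0.038]
ft_force: [0.3, -0.9, -0.2]
opening: 0.252
gripper_force: 59.0
```

Request:
{"method": "carry_out", "body": {"commands": [[0, 0.17, 0, 0, 0], [0, 0.17, 0, 0, 0], [0, 0.17, 0, 0, 0], [0, 0.17, 0, 0, 0], [0, 0.17, 0, 0, 0], [0, 0.17, 0, 0, 0], [0, 0.17, 0, 0, 0], [0, 0.17, 0, 0, 0], [0, 0.17, 0, 0, 0], [0, 0.17, 0, 0, 0]]}}

```text
time_s: 54.03
eef_pos: [0.6173, 0.0028, 0.1714]
orientation: [3.142, -0.0, -0.038]
ft_force: [-0.9, 0.7, -1.2]
opening: 0.25
gripper_force: 59.0
```

Request:
{"method": "carry_out", "body": {"commands": [[0, 0.17, 0, 0, 0], [0, 0.17, 0, 0, 0], [0, 0.17, 0, 0, 0], [0, 0.17, 0, 0, 0], [0, 0.17, 0, 0, 0], [0, 0.17, 0, 0, 0], [0, 0.17, 0, 0, 0], [0, 0.17, 0, 0, 0], [0, 0.17, 0, 0, 0], [0, 0.17, 0, 0, 0]]}}

```text
time_s: 54.87
eef_pos: [0.6166, -0.0141, 0.1714]
orientation: [3.142, 0.0, -0.038]
ft_force: [0.4, -0.1, -1.1]
opening: 0.25
gripper_force: 59.0
```

Request:
{"method": "carry_out", "body": {"commands": [[0, 0.17, 0, 0, 0], [0, 0.17, 0, 0, 0], [0, 0.17, 0, 0, 0], [0, 0.17, 0, 0, 0], [0, 0.17, 0, 0, 0], [0, 0.17, 0, 0, 0], [0, 0.17, 0, 0, 0], [0, 0.17, 0, 0, 0], [0, 0.17, 0, 0, 0], [0, 0.17, 0, 0, 0]]}}

```text
time_s: 55.7
eef_pos: [0.616, -0.0312, 0.1714]
orientation: [-3.142, -0.0, -0.038]
ft_force: [-0.2, 0.0, -2.0]
opening: 0.252
gripper_force: 59.0
```

Request:
{"method": "carry_out", "body": {"commands": [[0, 0.17, 0, 0, 0], [0, 0.17, 0, 0, 0], [0, 0.17, 0, 0, 0], [0, 0.17, 0, 0, 0], [0, 0.17, 0, 0, 0], [0, 0.17, 0, 0, 0], [0, 0.17, 0, 0, 0], [0, 0.17, 0, 0, 0], [0, 0.17, 0, 0, 0], [0, 0.17, 0, 0, 0]]}}

```text
time_s: 56.53
eef_pos: [0.6153, -0.0481, 0.1714]
orientation: [-3.142, 0.0, -0.038]
ft_force: [0.4, -0.0, -0.6]
opening: 0.252
gripper_force: 59.0
```

Request:
{"method": "carry_out", "body": {"commands": [[0, 0.17, 0, 0, 0], [0, 0.17, 0, 0, 0], [0, 0.17, 0, 0, 0], [0, 0.17, 0, 0, 0], [0, 0.12, 0, 0, 0], [0, 0, 0, 0, 0], [0, 0, 0, 0, 0], [0, 0, 0, 0, 0], [0, 0, 0, 0, 0]]}}

```text
time_s: 57.28
eef_pos: [0.6151, -0.0559, 0.1714]
orientation: [-3.142, -0.0, -0.038]
ft_force: [-0.4, -0.3, -1.4]
opening: 0.249
gripper_force: 59.0
```

Run:
```python
from h import *
s,p=shot("side");T=np.array(s["eef_pos"]);show(["clip1","probe_tip"],p,k=4)
print("tip",np.round(proj(p,T-[0,0,.1199])),"seam8",np.round(proj(p,np.array([.6154,-.0567,.051]))))
```

```text
clip1 [(0.81, [0.569, 0.146, 0.057], [264.0, 274.0]), (0.8, [0.571, -0.009, 0.052], [306.0, 255.0]), (0.67, [0.303, 0.239, -0.002], [297.0, 354.0]), (0.51, [0.566, 0.072, 0.055], [286.0, 266.0])]
probe_tip [(0.8, [0.613, -0.059, 0.048], [310.0, 245.0]), (0.59, [0.784, -0.021, -0.0], [269.0, 241.0])]
tip [309. 244.] seam8 [309. 244.]
```

Request:
{"method": "carry_out", "body": {"commands": [[0, 0, -0.5, 0, 0], [0, 0, -1.5, 0, 0], [0, 0, -3, 0, 0], [0, 0, -3, 0, 0], [0, 0, -3, 0, 0], [0, 0, -1, 0, 0], [-1.2, -2.93, 0, 0, 0], [-1.2, -2.93, 0, 0, 0], [-1.2, -2.93, 0, 0, 0], [-1.2, -2.93, 0, 0, 0]]}}

```text
time_s: 58.27
eef_pos: [0.5708, 0.064, 0.2915]
orientation: [-3.142, 0.0, -0.039]
ft_force: [1.1, 0.9, -0.7]
opening: 0.25
gripper_force: 59.0
```

Request:
{"method": "carry_out", "body": {"commands": [[-1.2, -2.93, 0, 0, 0], [-1.2, -2.93, 0, 0, 0], [-1.2, -2.93, 0, 0, 0], [-1.2, -2.93, 0, 0, 0], [-1.2, -2.93, 0, 0, 0], [-1.2, -2.93, 0, 0, 0], [-1.2, -2.93, 0, 0, 0], [-1.2, -2.93, 0, 0, 0], [-1.2, -2.93, 0, 0, 0], [-1.2, -2.93, 0, 0, 0]]}}

```text
time_s: 59.1
eef_pos: [0.4619, 0.3617, 0.2914]
orientation: [3.142, 0.0, -0.038]
ft_force: [0.0, 0.0, -1.1]
opening: 0.255
gripper_force: 59.0
```

Request:
{"method": "carry_out", "body": {"commands": [[0, 0, 0, 0, 0], [0, 0, 0, 0, 0], [0, 0, 0, 0, 0]]}}

```text
time_s: 59.35
eef_pos: [0.4627, 0.3601, 0.2913]
orientation: [3.141, 0.0, -0.037]
ft_force: [0.0, -0.1, -0.4]
opening: 0.25
gripper_force: 59.2
```

Request:
{"method": "carry_out", "body": {"commands": [[0, 0, 2, 0, 0], [0, 0, 2, 0, 0], [0, 0, 2, 0, 0], [0, 0, 2, 0, 0], [0, 0, 2, 0, 0], [0, 0, 2, 0, 0], [0, 0, 1.5, 0, 0], [0, 0, 0.8, 0, 0], [0, 0, 0.5, 0, 0], [0, 0, 0, 0, 0]]}}

```text
time_s: 60.18
eef_pos: [0.463, 0.3596, 0.1429]
orientation: [3.141, 0.001, -0.039]
ft_force: [-1.7, -0.5, -1.0]
opening: 0.251
gripper_force: 59.2
```

Request:
{"method": "carry_out", "body": {"commands": [[0, 0, 0.3, 0, 0], [0, 0, 0.3, 0, 0], [0, 0, 0.15, 0, 0], [0, 0, 0, 0, 0], [0, 0, 0, 0, 0]]}}

```text
time_s: 60.6
eef_pos: [0.4629, 0.3605, 0.1362]
orientation: [-3.141, -0.0, -0.038]
ft_force: [-0.1, 0.6, -0.6]
opening: 0.25
gripper_force: 59.2
```

Within about 1 mm of the seat. Lowering the last bit, opening, and going up.

Request:
{"method": "carry_out", "body": {"commands": [[0, 0, 0.1, 0, 0], [0, 0, 0, 0, 0], [0, 0, 0, 0, 3], [0, 0, 0, 0, 4.5], [0, 0, 0, 0, 4.5], [0, 0, 0, 0, 4.5], [0, 0, 0, 0, 4.5], [0, 0, 0, 0, 4.5], [0, 0, -0.5, 0, 4.5], [0, 0, -1, 0, 4.5]]}}

```text
time_s: 61.43
eef_pos: [0.4622, 0.36, 0.1496]
orientation: [3.14, 0.002, -0.038]
ft_force: [-0.2, 0.2, -0.2]
opening: 0.532
gripper_force: 0.0
```

Request:
{"method": "carry_out", "body": {"commands": [[0, 0, -2, 0, 4.5], [0, 0, -3, 0, 4.5], [0, 0, -3, 0, 4.5], [0, 2, -3, 0, 4.5], [1, 3, -3, 0, 4.5], [1, 3, -3, 0, 4.5], [1, 3, -2, 0, 4.5], [1, 3, 0, 0, 4.5], [0, 0, 0, 0, 4.5], [0, 0, 0, 0, 4.5]]}}

```text
time_s: 62.27
eef_pos: [0.4971, 0.2203, 0.3386]
orientation: [-3.141, -0.001, -0.041]
ft_force: [0.2, -0.6, -0.2]
opening: 0.529
gripper_force: 0.0
```

Run:
```python
from h import *
s,p=shot("wrist");print(s["time_s"],np.round(s["eef_pos"],4))
show(["clip1","stud1","probe","stand_seat"],p,k=4)
_,q=shot("side");show(["clip1","probe","stand_seat"],q,k=4)
cv2.imwrite("pics/fin.png",np.hstack([cv2.resize(p["color"][40:360,60:560,::-1],(400,300)),cv2.resize(q["color"][200:380,140:380,::-1],(400,300))]))
```

```text
62.2667 [0.4971 0.2203 0.3386]
clip1 [(0.93, [0.565, -0.012, 0.057], [508.0, 129.0]), (0.92, [0.567, 0.069, 0.054], [440.0, 131.0]), (0.8, [0.572, 0.147, 0.053], [375.0, 129.0]), (0.57, [0.3, 0.234, -0.001], [313.0, 307.0])]
stud1 [(0.97, [0.569, 0.067, 0.059], [443.0, 128.0]), (0.76, [0.569, 0.141, 0.055], [380.0, 131.0]), (0.67, [0.561, -0.008, 0.058], [505.0, 133.0])]
probe [(0.6, [0.461, 0.361, 0.123], [193.0, 241.0])]
stand_seat [(0.56, [0.464, 0.362, 0.119], [193.0, 237.0])]
clip1 [(0.74, [0.568, 0.072, 0.054], [285.0, 266.0]), (0.72, [0.573, 0.148, 0.055], [263.0, 275.0]), (0.67, [0.303, 0.236, 0.0], [298.0, 352.0]), (0.54, [0.568, -0.009, 0.054], [307.0, 255.0])]
probe [(0.88, [0.465, 0.359, 0.124], [216.0, 303.0]), (0.56, [0.536, 0.072, 0.005], [293.0, 284.0])]
stand_seat [(0.82, [0.462, 0.355, 0.119], [218.0, 305.0])]
```

View pics/fin.png

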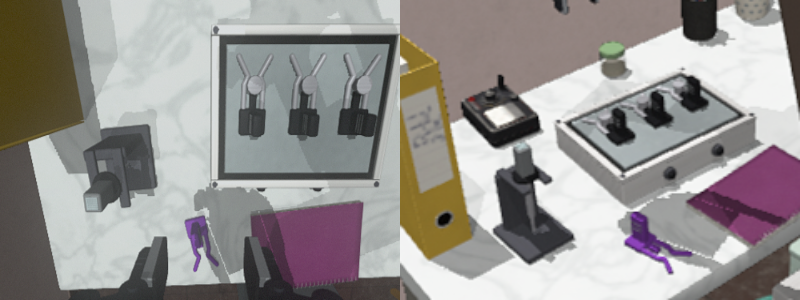

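The picture shows all three clips on their studs at (255,90), (307,90) and (362,92), and the probe hanging upright in its stand at (100,190). The gripper is clear of everything.

```bash
python3 -c "
from workcell import ctrl
print(ctrl.job_done())"
```

```text
the job is handed in; nothing more can be done
None
```

The job is handed in: all three clips were pushed home on their own studs, the seam was traced from the front left to the rear right corner at about 20 mm/s with no noticeable contact force, and the probe hangs upright in its stand; the judging result was not shown.

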